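# Load the jar carrier, index it to the date coder and wedge it fast

### The arm

A 6-joint arm with a two-finger parallel gripper is mounted at the origin on the work surface. World frame = base frame: x ahead of the robot, y to its left, z up, the work surface at z = 0. Lengths are in m, angles in rad, forces in N, time in s.
With the tool pointing down it reaches from about 0.325 to 1 m from the base axis. Payload 5.1 kg.
Tool frame: the origin (TCP) lies midway between the tips of the shut fingers; the grasp point (between the pads) lies 19 mm behind it; z points along the fingers, y is the direction in which the jaws open and shut (so a half turn about z gives the same grasp; the last joint's range is limited). The gripper opens to 85 mm and grips with 20 to 120 N. Pads are 22 mm wide; open, the fingers measure 114 mm over their backs; the gripper's body (76 mm by 85 mm) begins 54 mm behind the grasp point. The pads swing forward as they close: fully open they stand 13 mm farther back than shut.
Start: joints at [-1.37, 0.124, 1.65, -0, 1.367, -0.083], TCP at [0.182, -0.624, 0.231] pointing down, gripper open.
Joint ranges: [-2.61, 2.61], [-1.02, 2.33], [0.03, 2.71], [-1.35, 4.49], [0.32, 2.68], [-2.91, 2.91]. Speed limits (rad/s): [2.57, 2.57, 3.14, 3.14, 3.14, 3.14].

### API

Orientations are given as [roll, pitch, yaw] about the fixed x, y, z axes, in that order (R = Rz(yaw) Ry(pitch) Rx(roll)).
In Python, from rig import readout, optics, ctrl, spotter gives the robot as it stands.
- The arm moves only by the shell command python3 -m pendant 'ROWS' [FORCE]. ROWS is a JSON object of lists of equal length, an entry for each row: "linear": the shift along the tool's x, y, z in units of 25 mm (1.0 is 25 mm), a list of three; "delta_rot": the turn, a rotation vector about the tool's x, y, z in units of 10 degrees (1.0 is 10 degrees), a list of three; "claw": the opening in per cent of the stroke, from 0 (shut) to 100 (fully open). A call has 1 to 12 rows; each row is the pose to reach, as a shift and turn from the pose commanded when the call began, along the tool's axes at that moment; what a row does not reach only later rows make up. A row lasts 1/8 s, in which the tool goes at most 62.5 mm and 10.7 degrees, less where a joint would pass 70% of its speed; a pose out of reach is approached as far as the arm can. A call with a gripper value outside its range is refused whole. The fingers move at their own pace and stop on an object; FORCE is the grip in N (left out, the last holds). Time passes only in rows, so rows that repeat a pose let the fingers close. It gives the time, the measured TCP pose, the force and the opening at its end, in the units of the state.
- readout.sense(): the state, without advancing time (a new reading comes with each control period).
- optics.camera(name): name is "scene" or "top"; returns a dict with "frame" (480x640x3 uint8, red, green, blue), "intrinsics" (3x3 intrinsics, pixels), "xyz" and "rotation" of the camera in the world. Camera axes: x right, y down, z forward; pixel columns grow to the right and rows downward; lengths in m; the calibration is good to about 2 mm. A picture is of the moment at which its call begins. There is no depth.
- ctrl.sign_off(): hands the job in, once; it reports no verdict.
Trained networks look in a picture, given as the dict that the camera call returned (one of the last four; its "shot" number tells which), for a name from the list of things; names that differ only in an ending like _2 or _b are one class to them, and where a whole thing is asked for, a point or a joint stands for the part that bears it (a point fixed in the world has none). Each returns a list of dicts, best first, with "p" (0 to 1); they miss things now and then, are a little off and sometimes report something else, mostly with a low value. They report only what shows in the picture. A call takes as long as a camera call.
- spotter.silhouettes(thing, picture): "pixels" (480x640 bool, what is visible of it) and "location" ([row, column] in pixels, amid what is visible of it).
The state is a dict: "time": time; "joint_positions": joint angles; "dq": joint speeds; "effort": joint torques, N m; "position": TCP position; "eef_rot": TCP orientation; "force": force on the tool from outside, world axes, zero at the start; "wrist_torque": the same for the moment, N m; "opening": opening from 0.0 (shut) to 1.0 (fully open).
Only numpy, scipy, OpenCV 4.12 (cv2) and the standard library are available. Lean on these libraries where they do the work, as an engineer would, in place of code of your own. Each camera call takes 0.05 s, during which the arm holds its last target. There are 200 camera calls.

### The job

Stand every jar from the white stock tray upright in a nest of the white carrier while the carrier is at the loading station, then slide the loaded carrier along the rail until it clicks into the coding station in front of the blue print head. Then start the orange wedge in its slot by hand, letting go while it is still sticking out, and tap it with the mallet until it goes no further and its head is against the slot. Finally lay the mallet back on its blue mat, and leave the lotion bottle, the carton and the tape roll as they are.

Things in the scene. Friction and masses are not known exactly. Their poses are not given: they have to be found in the camera images.
- jar1_center (a point): Cosmetics jar 1 of 3 to 5 (an absent one reads None): round, 40 mm across, 52 mm tall, about 0.1 kg, white with blue lid and band. This point is its centre, half-way up. It stands at first on the tray.
- jar2_center (a point): Cosmetics jar 2 of 3 to 5 (an absent one reads None): round, 40 mm across, 52 mm tall, about 0.1 kg, white with blue lid and band. This point is its centre, half-way up. It stands at first on the tray.
- jar3_center (a point): Cosmetics jar 3 of 3 to 5 (an absent one reads None): round, 40 mm across, 52 mm tall, about 0.1 kg, white with green lid and band. This point is its centre, half-way up. It stands at first on the tray.
- jar4_center (a point): Cosmetics jar 4 of 3 to 5 (an absent one reads None): round, 40 mm across, 52 mm tall, about 0.1 kg, white with green lid and band. This point is its centre, half-way up. It stands at first on the tray.
- jar5_center (a point): Cosmetics jar 5 of 3 to 5 (an absent one reads None): round, 40 mm across, 52 mm tall, about 0.1 kg, white with red lid and band. This point is its centre, half-way up. It stands at first on the tray.
- tray: Fixed white stock tray, 160 (x) by 240 (y) mm, floor 4 mm above the bench, lip 10 mm above the bench. Origin at the centre of its underside.
- rail: Fixed aluminium rail, long axis its y (about the world's y, to the robot's left). Origin on the bench below its middle line. Bed 12 mm high, 90 mm wide, y = -300 to +240 mm, an end stop at either end; the low guide on the robot's side reaches 22 mm above the bench, the far one 30 mm. The coder's small blue print head (95 mm high) stands beyond the far guide at the coding station.
- station_load (a point): Point on the rail bed at the loading station (to the robot's right), axes as the rail's: the carrier's origin lies here while it is in this detent. A sprung ball in the far guide sits in a notch of the carrier's far side and holds it; leaving takes about 5 to 15 N along the rail.
- station_code (a point): Point on the rail bed at the coding station, 180 mm from the loading station along the rail's +y: the carrier's origin lies here when it is in this detent. Like the other, its sprung ball drops into the notch and centres the carrier over the last 1 to 2 mm. The carrier can overshoot by 30 mm to the end stop.
- carrier: White jar carrier, 62 mm wide, 292 mm long, 0.7 kg, loose in the rail (1 mm play to either side), slides along the rail's y. Origin on its underside at the middle of its five nests: square pockets 52 (x) by 48 (y) mm, centred at y = -104, -52, 0, +52, +104 mm, floor 8 mm and rims 22 mm above the origin. A seated jar's centre is 34 mm above the origin.
- carrier_post (a point): Grip point of the upright blue post on the carrier's -y end, 146 mm from the carrier's origin: 30 (x) by 22 (y) mm thick, from 22 to 71 mm above the carrier's underside; this point is on its axis, 17 mm below its top.
- wedge_head (a point): Centre of the head of the orange plastic wedge (0.08 kg), which lies as it is used, blade to its +y. Head 26 (x) by 22 (y) by 40 mm high. The blade starts at the head's front face (11 mm to +y of this point). Its +x face is straight and flush with the head's +x face; its -x face tapers 1 in 7, and on that side the head stands out 7.6 mm as a shoulder.
- wedge_shoulder (a point): On the wedge's underside where the straight +x face meets the head's front face: +13, +11, -20 mm from wedge_head. The shoulder face that comes up against the slot is level with this point in y.
- wedge_tip (a point): Tip of the wedge's blade, on its underside at the straight +x face, 80 mm to +y of wedge_shoulder. The blade is 26 mm high, 7 mm thick here and 18.4 mm at the head.
- slot (a point): Mouth of the wedge slot on the robot's side of the rail, open above; axes as the rail's. The wedge enters tip first to +y, straight face towards the rail. This point is on the slot floor (12 mm above the bench), on the outer face of the brass clamp shoe at rest. The dark fixed wall begins 14.4 mm to -x of here and closes in 1 in 7 over 70 mm to +y; wall tops 34 mm above the bench.
- shoe (a joint): Travel of the brass clamp shoe in m towards the carrier: 0 at rest, 0.004 with the wedge home. The wedge meets the shoe 28 mm before home, then drives it against a spring (up to about 12 N on the wedge) and stays where it is left. Home: head against the end of the dark wall, wedge_shoulder at y = 0 and about 4 mm to +x in the slot's frame.
- slot_front (a point): End of the slot's floor plate, 55 mm to -y of the mouth (same height and x as the mouth point), where the wedge is laid in. Between this x and the rail's low guide there is 36 mm of free room for a finger.
- mallet_grip (a point): Soft-faced mallet (0.22 kg) lying on its side: x along the handle to the head, y along the head's axis. This point is on the handle's axis, 18 mm above the surface below it. Handle 24 (y) by 30 (z) mm, from x = -110 to +48 mm. Head: black cylinder 36 mm across, 80 mm long along y, centred at x = +65 mm, striking faces at y = +40 and -40 mm.
- mat_center (a point): Fixed blue mat, 250 (x) by 130 (y) by 3 mm; this point on its top is where the mallet's grip point belongs (13 mm to +x of the mat's middle), mallet head to +x.
- lotion: Bystander: green lotion bottle, 44 mm across, 150 mm tall; origin under its centre.
- carton: Bystander: white carton, 70 by 100 by 80 mm high; origin under its centre.
- tape: Bystander: roll of yellow tape lying flat, 90 mm across, 30 mm high; origin under its centre.

How it is judged:
By the outcome, as a careful person would: the job done as asked, in the order asked, and still so for the second after the job is handed in, with the robot touching nothing.
Of jar1, jar2, jar3, jar4, jar5 only 3 to 5 are there at a start; the rules pass over those that are not, and their reading is None.
At some moment in a run one of jar1, jar2, jar3, jar4, jar5, wedge may be knocked a few centimetres aside while the robot is not near it.
It also fails if it takes over 210 s, if anything falls off the work surface, if the arm or the gripper's body presses on something with over 40 N, if the wrist force passes 120 N, or if a joint passes its speed limit or range.

## Working session

There is one attempt and no reset: what is moved stays moved. The work goes in short steps, Python scripts to look and compute and a shell command to move; the robot and the scene stay as the last step left them, time stands still between calls to the robot, and variables do not carry over. Pictures are saved under pics/ and viewed, about 12 in all and at most 16, crops included, and the job is handed in when it is done.

```bash
ls; mkdir -p pics
cat > h.py <<'E'
import numpy as np,cv2
from rig import readout,optics,ctrl,spotter
from scipy.spatial.transform import Rotation as R
def px2w(c,rc,z):
    K=np.array(c["intrinsics"]);Rm=np.array(c["rotation"]);
    if Rm.shape!=(3,3): Rm=R.from_euler('xyz',Rm).as_matrix()
    d=Rm@np.linalg.inv(K)@np.array([rc[1],rc[0],1.]);p=np.array(c["xyz"]);return p+d*(z-p[2])/d[2]
def w2px(c,p):
    K=np.array(c["intrinsics"]);Rm=np.array(c["rotation"])
    if Rm.shape!=(3,3): Rm=R.from_euler('xyz',Rm).as_matrix()
    q=K@Rm.T@(np.array(p)-np.array(c["xyz"]));return q[:2]/q[2]
def save(c,n,crop=None,s=1):
    f=c["frame"][:,:,::-1]
    if crop: f=f[crop[0]:crop[1],crop[2]:crop[3]]
    cv2.imwrite(f"pics/{n}.png",cv2.resize(f,None,fx=s,fy=s,interpolation=cv2.INTER_CUBIC))
E
python3 - <<'E'
from h import *
s=readout.sense();print(s)
for n in("top","scene"):
    c=optics.camera(n);save(c,n+"0");print(n,c["intrinsics"],c["xyz"],c["rotation"])
    for t in["jar1_center","jar3_center","jar5_center","tray","rail","carrier","carrier_post","wedge_head","mallet_grip","mat_center","shoe","lotion","carton","tape"]:
        try:
            for r in spotter.silhouettes(t,c)[:6]:
                m=r["pixels"];ys,xs=np.nonzero(m);print(t,round(r["p"],2),np.round(r["location"],1),len(ys),ys.min(),ys.max(),xs.min(),xs.max())
        except Exception as e: print(t,e)
E
```

```text
pics
{'time': 0.0, 'joint_positions': array([-1.36962228e+00,  1.24520257e-01,  1.65166856e+00, -6.25045782e-06,
        1.36748471e+00, -8.26853984e-02]), 'dq': array([-8.28291109e-04,  6.70610318e-05,  6.03754621e-05,  1.11784395e-03,
       -8.84602965e-04,  2.19841971e-04]), 'effort': array([ 2.57393927e-03, -4.23606992e+01, -3.65453482e+01,  5.54116275e-05,
        6.93518799e-03,  1.06121286e-05]), 'position': array([ 0.18183677, -0.62341803,  0.23004642]), 'eef_rot': array([-3.13951838e+00, -1.65763979e-04,  2.83860542e-01]), 'force': array([-0.37684004, -0.09804864,  0.27247864]), 'wrist_torque': array([-0.00631805, -0.02254192,  0.03035951]), 'opening': 0.9955412673773043}
top [[492.33340038   0.         321.28697981]
 [  0.         492.33340038 236.69041555]
 [  0.           0.           1.        ]] [ 0.33235961 -0.02299179  1.09090626] [-2.97295716  0.03256557 -1.56264934]
jar1_center 0.53 [251.5 430.4] 312 239 258 419 438
jar1_center 0.27 [283.9 436. ] 353 273 292 424 445
jar3_center 0.58 [280.9 503.7] 390 272 290 493 517
jar3_center 0.42 [189.8 286.8] 9251 113 235 209 4
[... 1503 characters left out ...]
 281 362 472 520
carrier_post 0.6 [332.  318.2] 11118 253 386 153 408
carrier_post 0.59 [279.8 233.9] 3937 238 323 167 302
wedge_head 0.75 [295.1 425.6] 569 272 311 412 443
mallet_grip 0.75 [337.2 504.9] 1585 282 362 473 519
mallet_grip 0.46 [332.5 319.7] 10725 254 386 153 407
mat_center 0.96 [324.1 496. ] 5275 275 388 445 555
mat_center 0.2 [332.6 319.4] 10623 253 386 154 407
shoe 0.81 [300.7 330.1] 713 288 316 310 349
shoe 0.7 [331.6 316.6] 10945 252 386 153 408
lotion 0.66 [281.8 233.4] 4024 237 323 167 303
lotion 0.56 [394.1 451.1] 1496 354 420 433 466
lotion 0.49 [199.  247.9] 426 188 215 239 256
carton 0.75 [222.1 127.9] 2168 193 253 100 156
tape 0.94 [252.8 399.5] 1100 229 265 378 419
```

Run:
```python
import cv2
f=cv2.imread("pics/top0.png");cv2.imwrite("pics/top0c.png",cv2.resize(f[100:340,110:560],(800,427),interpolation=cv2.INTER_CUBIC))
f=cv2.imread("pics/scene0.png");cv2.imwrite("pics/scene0c.png",cv2.resize(f[150:430,90:570],(800,467),interpolation=cv2.INTER_CUBIC))
```

```text
(no output)
```

View pics/top0c.png

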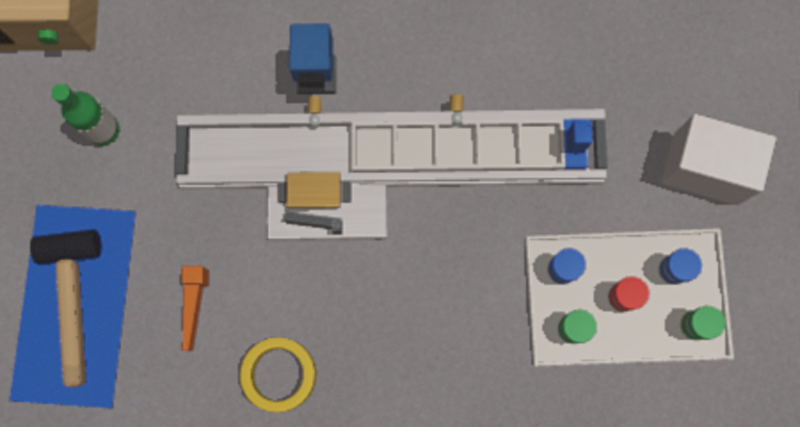

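View pics/scene0c.png

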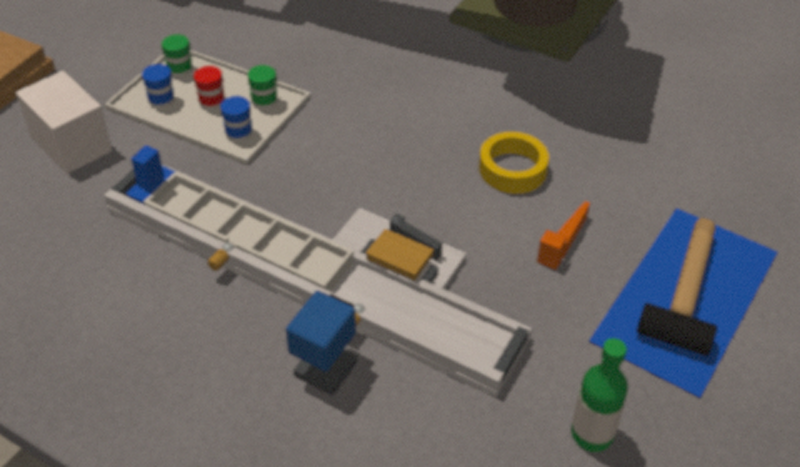

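The pictures show five jars on the tray: blue lids at crop (568,265) and (683,265), red at (630,294), green at (578,326) and (705,322). The carrier sits at the right, at the loading station, with its post at (578,140). The wedge is at (193,300) with its blade towards the robot, and the mallet is on the mat with its head away from the robot. Next I fit the poses.

```bash
cat >> h.py <<'E'
from scipy.optimize import minimize
def Rz(a): return np.array([[np.cos(a),-np.sin(a),0],[np.sin(a),np.cos(a),0],[0,0,1]])
def box(x0,x1,y0,y1,z0,z1): return np.array([[x,y,z] for x in(x0,x1) for y in(y0,y1) for z in(z0,z1)],float)/1000
def cyl(x,y,r,z0,z1):
    a=np.linspace(0,2*np.pi,24,endpoint=False);return np.array([[x+r*np.cos(t),y+r*np.sin(t),z] for t in a for z in(z0,z1)])/1000
def render(c,parts,p,S=4):
    m=np.zeros((480*S,640*S),np.uint8)
    for P in parts:
        W=P@Rz(p[2]).T+[p[0],p[1],0];q=np.array([w2px(c,w) for w in W])
        cv2.fillConvexPoly(m,cv2.convexHull(((q+.5)*S).astype(np.int32)),255)
    return cv2.resize(m,(640,480),interpolation=cv2.INTER_AREA)/255.
def fit(obs,parts,p0,it=2):
    # obs: list of (cam, mask)
    p0=np.array(p0,float)
    f=lambda p:sum(1-np.minimum(r:=render(c,parts,p),m).sum()/np.maximum(r,m).sum() for c,m in obs)
    best=None
    for d in(.01,.003)[:it]:
        s=np.vstack([p0]+[p0+v for v in np.diag([d,d,d*6])]);o=minimize(f,p0,method='Nelder-Mead',options=dict(initial_simplex=s,xatol=1e-4,fatol=1e-4,maxiter=70));p0=o.x
    return p0,o.fun
# tapered wedge, origin under wedge_head
WEDGE=[box(-13,13,-11,11,0,40),np.array([[13,11,z] for z in(0,26)]+[[-5.4,11,z] for z in(0,26)]+[[13,91,z] for z in(0,26)]+[[6,91,z] for z in(0,26)])/1000]
hx=np.array([[65+0,y,18+0] for y in(-40,40)])
MALLET=[box(-110,48,-12,12,3,33),np.array([[65+18*np.cos(t),y,21+18*np.sin(t)] for t in np.linspace(0,6.28,16) for y in(-40,40)])/1000]
CARR=[box(-31,31,-157,135,12,34),box(-15,15,-157,-135,34,83)]
MAT=[box(-138,112,-65,65,0,3)]
TRAY=[box(-80,80,-120,120,0,10)]
def jars(c,hsv=None):
    h=cv2.cvtColor(c["frame"],cv2.COLOR_RGB2HSV);out=[]
    for n,lo,hi in(("blue",(100,120,50),(125,255,255)),("green",(45,100,40),(85,255,255)),("red",(0,170,80),(5,255,255))):
        k,l,s,ce=cv2.connectedComponentsWithStats(cv2.inRange(h,lo,hi))
        for i in range(1,k):
            if s[i,4]>60: out.append((n,ce[i][::-1],s[i,4]))
    return out
E
cat > m1.py <<'E'
from h import *
T=optics.camera("top");S=optics.camera("scene")
g=lambda t,c:spotter.silhouettes(t,c)[0]["pixels"].astype(float)
for c,n in((T,"top"),(S,"scene")):
    print(n,[(a,np.round(px2w(c,b,.048)[:2],4),s) for a,b,s in jars(c)])
hs=[(c,cv2.inRange(cv2.cvtColor(c["frame"],cv2.COLOR_RGB2HSV),(5,150,80),(14,255,255))) for c in(T,S)]
res={}
for n,parts,obs in(("carrier",CARR,[(c,g("carrier",c)) for c in(T,S)]),("wedge",WEDGE,[(c,g("wedge_head",c)) for c in(T,S)]),("mallet",MALLET,[(T,g("mallet_grip",T)),(S,g("mallet_grip",S))]),("mat",MAT,[(T,g("mat_center",T))]),("tray",TRAY,[(T,g("tray",T))])):
    L=px2w(T,np.array(np.nonzero(obs[0][1])).mean(1),.02)
    p0=[L[0],L[1],{"wedge":np.pi/2}.get(n,0)]
    if n=="wedge": p0[0]+=.02
    p,f=fit(obs,parts,p0);res[n]=p;print(n,np.round(p,4),f)
    for k,o in enumerate(obs): print("   single",k,np.round(fit([o],parts,p,1)[0],4)) if len(obs)>1 else 0
# overlay
f=T["frame"][:,:,::-1].copy();f=cv2.resize(f,None,fx=4,fy=4,interpolation=cv2.INTER_CUBIC)
for n,P in(("carrier",CARR),("wedge",WEDGE),("mallet",MALLET),("mat",MAT),("tray",TRAY)):
    m=(render(T,P,res[n])>.5).astype(np.uint8)
    m=cv2.resize(m,None,fx=4,fy=4,interpolation=cv2.INTER_LINEAR)
    cs,_=cv2.findContours(m,0,2);cv2.drawContours(f,cs,-1,(255,0,255),1)
cv2.imwrite("pics/ov1.png",cv2.resize(f[440:1340,460:2160],(800,424),interpolation=cv2.INTER_AREA))
cv2.imwrite("pics/ov1rail.png",cv2.resize(f[440:960,820:1820],(800,416),interpolation=cv2.INTER_AREA))
np.save("res.npy",res,allow_pickle=True)
E
python3 m1.py
```

```text
top [('blue', array([0.7597, 0.0982]), np.int32(590)), ('blue', array([ 0.6358, -0.233 ]), np.int32(346)), ('blue', array([0.4273, 0.376 ]), np.int32(4738)), ('blue', array([ 0.4848, -0.2172]), np.int32(254)), ('blue', array([ 0.4851, -0.3546]), np.int32(256)), ('blue', array([ 0.1275, -0.5899]), np.int32(3136)), ('green', array([0.7769, 0.4334]), np.int32(77)), ('green', array([0.683 , 0.3901]), np.int32(416)), ('green', array([ 0.4165, -0.3783]), np.int32(261)), ('green', array([ 0.4113, -0.2277]), np.int32(256)), ('green', array([0.2338, 0.6357]), np.int32(1290)), ('green', array([0.1416, 0.6317]), np.int32(1331)), ('green', array([0.0512, 0.6262]), np.int32(1305))]
scene [('blue', array([ 0.0161, -0.7755]), np.int32(6255)), ('blue', array([-0.6752,  0.4362]), np.int32(94)), ('blue', array([ 0.4889, -0.3541]), np.int32(196)), ('blue', array([ 0.5231, -0.3181]), np.int32(61)), ('blue', array([ 0.4899, -0.2178]), np.int32(203)), ('blue', array([ 0.5233, -0.1864]), np.int32(62)), ('blue', array([ 0.6455, -0.2359]), np.int32(478)), ('blue', array([0.4943, 0.4034]), np.int32(4993)), ('
[... 388 characters left out ...]
92 , 0.5822]), np.int32(208)), ('green', array([0.6358, 0.3664]), np.int32(803)), ('green', array([0.7131, 0.3804]), np.int32(81)), ('red', array([-0.6524, -0.7314]), np.int32(154)), ('red', array([ 0.4559, -0.2911]), np.int32(173))]
carrier [ 0.6383 -0.0893  0.0214] 0.24750248905485328
   single 0 [ 0.639  -0.0901  0.0135]
   single 1 [ 0.6383 -0.0893  0.0214]
wedge [0.4753 0.2381 1.5904] 0.2078565559608445
   single 0 [0.4733 0.2374 1.5878]
   single 1 [0.4768 0.2389 1.5899]
mallet [0.4468 0.396  0.118 ] 0.2768659685867808
   single 0 [0.4462 0.3932 0.1201]
   single 1 [0.4475 0.396  0.1195]
mat [ 0.4518  0.3946 -0.0622] 0.25386827264836664
tray [ 0.4522 -0.297   0.0399] 0.2135329431692895
```

View pics/ov1.png

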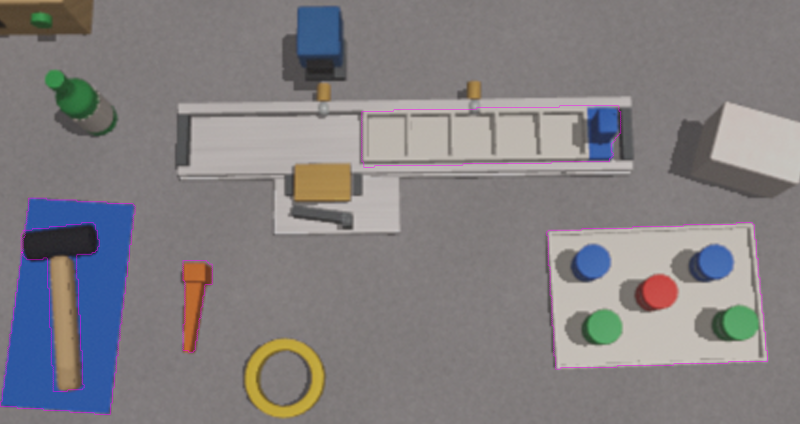

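View pics/ov1rail.png

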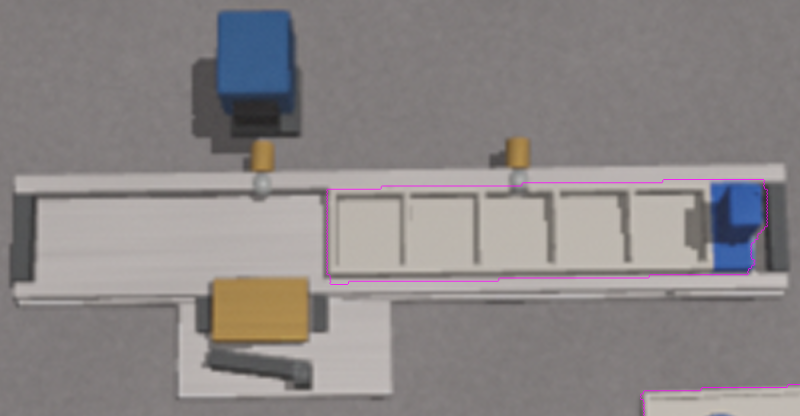

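```bash
cat > m2.py <<'E'
from h import *
T=optics.camera("top")
def P(x,y,z): return px2w(T,(110+.3125*y-.375,205+.3125*x-.375),z)
for n,x,y,z in(("farL",15,178,.03),("farR",785,165,.03),("nearL",15,297,.022),("nearR",785,284,.022),("pock0",516,232,.034),("pock-2",666,231,.034),("pock+2",369,233,.034),("carrLeft",328,230,.034),("carrRightBlue",752,228,.034),("plateR",391,350,.012),("plateL",179,350,.012),("plateBotL",180,396,.012),("plateBotR",390,394,.012),("wallEndR_top",312,385,.034),("wallEndR_inner",309,366,.034),("wallL",208,352,.034),("shoeBotL",213,341,.034),("shoeBotR",307,342,.034),("ballL",262,186,.03),("ballR",518,176,.03)):
    print(n,np.round(P(x,y,z)[:2],4))
save(T,"slot0",(185,240,250,345),8)
E
python3 m2.py
```

```text
farL [0.6759 0.2676]
farR [ 0.684  -0.2721]
nearL [0.5916 0.2657]
nearR [ 0.6009 -0.2709]
pock0 [ 0.6349 -0.0849]
pock-2 [ 0.6355 -0.1881]
pock+2 [0.6343 0.0169]
carrLeft [0.6365 0.0454]
carrRightBlue [ 0.6376 -0.247 ]
plateR [0.556  0.0016]
plateL [0.5558 0.1505]
plateBotL [0.523  0.1489]
plateBotR [0.5248 0.0021]
wallEndR_top [0.527 0.055]
wallEndR_inner [0.5402 0.0572]
wallL [0.5499 0.1269]
shoeBotL [0.5576 0.1236]
shoeBotR [0.557  0.0588]
ballL [0.6696 0.0925]
ballR [ 0.6765 -0.0868]
```

View pics/slot0.png

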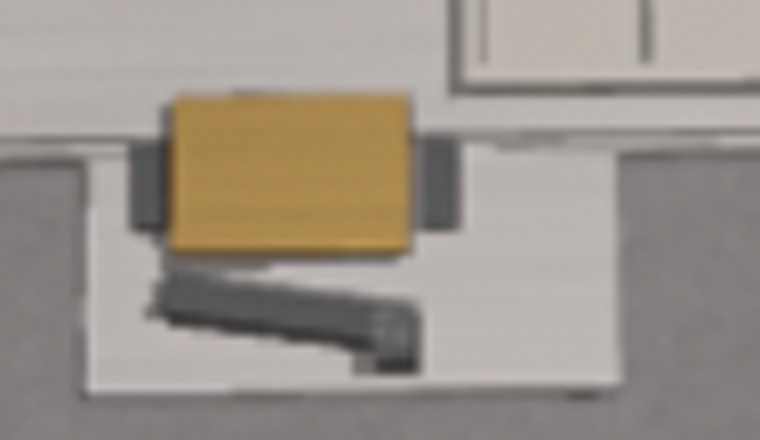

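```bash
cat > m3.py <<'E'
from h import *
T=optics.camera("top");y0=-.0885;x0=.6375;a=.015
f=cv2.resize(T["frame"][:,:,::-1],None,fx=8,fy=8,interpolation=cv2.INTER_CUBIC)
def pl(pts,col,org=(x0,y0)):
    q=np.array([w2px(T,Rz(a)@np.array(p)/1000+[*org,0]) for p in pts]);cv2.polylines(f,[((q+.5)*8).astype(np.int32)],True,col,1)
for k in(-104,-52,0,52,104): pl([(s*26,k+t*24,34) for s,t in((-1,-1),(-1,1),(1,1),(1,-1))],(255,0,255))
pl([(-31,-157,34),(-31,135,34),(31,135,34),(31,-157,34)],(0,0,255))
pl([(-15,-157,83),(-15,-135,83),(15,-135,83),(15,-157,83)],(0,255,255))
g=f[155*8:205*8,300*8:450*8]
cv2.imwrite("pics/carr.png",cv2.resize(g,(800,267),interpolation=cv2.INTER_AREA))
E
python3 m3.py
```

```text
(no output)
```

View pics/carr.png

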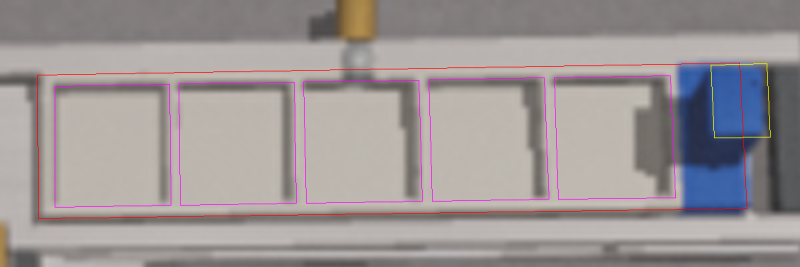

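```bash
python3 -m pendant '{"linear":[[0,0,0],[0,0,0],[0,0,0],[0,0,0],[0,0,0],[0,0,0],[0,0,0],[0,0,0]],"delta_rot":[[0,0,-1],[0,0,-2],[0,0,-3],[0,0,-4],[0,0,-5],[0,0,-6],[0,0,-7.46],[0,0,-7.46]],"claw":[85,85,85,85,85,85,85,85]}' 40
```

```text
time: 3.1
position: [0.182, -0.624, 0.2314]
eef_rot: [3.142, 0.0, 1.589]
force: [-0.0, 0.2, 0.0]
opening: 0.851
```

The pocket overlay matches the carrier, which puts it at about (0.637, -0.0885) with yaw 0.013. Now a helper for the units.

```bash
cat > go.py <<'E'
import sys
from h import *
s=readout.sense();Rm=R.from_euler('xyz',s["eef_rot"]).as_matrix()
print("t",round(s["time"],2),np.round(s["position"],4),np.round(s["eef_rot"],3),np.round(s["force"],1),round(s["opening"],3))
p0=s["position"]
for a in sys.argv[1:]:
    t=np.array(eval(a));print(a,np.round(Rm.T@(t-p0)/.025,2))
E
cat > look.py <<'E'
from h import *
T=optics.camera("top")
h=cv2.cvtColor(T["frame"],cv2.COLOR_RGB2HSV)
for n,lo,hi in(("blue",(100,120,50),(125,255,255)),("green",(45,100,40),(85,255,255)),("red",(0,150,60),(9,255,255)),("red",(172,150,60),(180,255,255))):
    k,l,st,ce=cv2.connectedComponentsWithStats(cv2.inRange(h,lo,hi))
    for i in range(1,k):
        if 130<st[i,4]<600 and st[i,2]<30 and st[i,3]<30:
            for z in(.054,.070): 
                p=px2w(T,ce[i][::-1],z);print(n,st[i,4],z,np.round(p[:2]+[.001,0],4),end="  ")
            print()
E
python3 look.py; python3 go.py "(.485,-.216,.13)"
```

```text
blue 588 0.054 [0.7584 0.0975]  blue 588 0.07 [0.7518 0.0957]  
blue 341 0.054 [ 0.6349 -0.2318]  blue 341 0.07 [ 0.6302 -0.2286]  
blue 254 0.054 [ 0.4849 -0.2161]  blue 254 0.07 [ 0.4825 -0.2131]  
blue 257 0.054 [ 0.4852 -0.3526]  blue 257 0.07 [ 0.4828 -0.3475]  
green 416 0.054 [0.6819 0.3877]  green 416 0.07 [0.6765 0.3814]  
green 263 0.054 [ 0.4171 -0.3762]  green 263 0.07 [ 0.4158 -0.3707]  
green 257 0.054 [ 0.4118 -0.2265]  green 257 0.07 [ 0.4106 -0.2233]  
red 250 0.054 [ 0.4513 -0.2891]  red 250 0.07 [ 0.4494 -0.285 ]  
t 3.15 [ 0.1819 -0.624   0.2313] [-3.142 -0.     1.589] [ 0.5 -0.2 -0. ] 0.853
(.485,-.216,.13) [16.09 12.42  4.05]
```

```bash
python3 -m pendant '{"linear":[[2,1.5,0.5],[4,3,1],[6,4.6,1.5],[8,6.2,2],[10,7.7,2.5],[12,9.3,3],[14,10.8,3.5],[16.09,12.42,4.05],[16.09,12.42,4.05],[16.09,12.42,4.05],[16.09,12.42,4.05]],"delta_rot":[[0,0,0],[0,0,0],[0,0,0],[0,0,0],[0,0,0],[0,0,0],[0,0,0],[0,0,0],[0,0,0],[0,0,0],[0,0,0]],"claw":[66,66,66,66,66,66,66,66,66,66,66]}' 40; python3 go.py "(.485,-.216,.018)"
```

```text
time: 4.53
position: [0.4861, -0.2184, 0.1306]
eef_rot: [3.141, 0.001, 1.584]
force: [-0.1, -0.6, -0.3]
opening: 0.663
t 4.53 [ 0.4861 -0.2184  0.1306] [3.141e+00 1.000e-03 1.584e+00] [-0.1 -0.6 -0.3] 0.663
(.485,-.216,.018) [ 0.1  -0.04  4.5 ]
```

```bash
python3 -m pendant '{"linear":[[0,0,2.3],[0,0,4.2],[0,0,4.48],[0,0,4.48],[0,0,4.48],[0,0,4.48],[0,0,4.48]],"delta_rot":[[0,0,0],[0,0,0],[0,0,0],[0,0,0],[0,0,0],[0,0,0],[0,0,0]],"claw":[66,66,66,66,20,20,20]}' 40; python3 go.py "(.6356,.0155,.034)"
```

```text
time: 5.4
position: [0.4884, -0.2186, 0.021]
eef_rot: [3.137, 0.003, 1.586]
force: [-0.6, -1.7, 7.7]
opening: 0.459
t 5.4 [ 0.4884 -0.2186  0.021 ] [3.137e+00 3.000e-03 1.586e+00] [-0.6 -1.7  7.7] 0.459
(.6356,.0155,.034) [ 9.27  6.03 -0.53]
```

```bash
python3 -m pendant '{"linear":[[0,0,0],[0,0,-2],[0,0,-4.3],[0,0,-4.3]],"delta_rot":[[0,0,0],[0,0,0],[0,0,0],[0,0,0]],"claw":[20,20,20,20]}' 40; python3 go.py "(.6356,.0155,.11)"
```

```text
time: 5.9
position: [0.4901, -0.219, 0.1325]
eef_rot: [3.131, 0.006, 1.586]
force: [0.7, -0.1, -1.6]
opening: 0.456
t 5.9 [ 0.4901 -0.219   0.1325] [3.131 0.006 1.586] [ 0.7 -0.1 -1.6] 0.456
(.6356,.0155,.11) [9.3  5.95 0.9 ]
```

```bash
python3 -m pendant '{"linear":[[-0.07,0.19,0.6],[-0.07,0.19,1.3],[-0.07,0.19,2],[-0.07,0.19,2.65],[-0.07,0.19,2.65],[-0.07,0.19,2.65]],"delta_rot":[[0,0,0],[0,0,0],[0,0,0],[0,0,0],[0,0,0],[0,0,0]],"claw":[20,20,20,20,20,20]}' 40; python3 go.py "(.6356,.0155,.036)"
```

```text
time: 7.52
position: [0.6361, 0.0159, 0.036]
eef_rot: [-3.141, -0.0, 1.586]
force: [-0.5, -0.4, -0.6]
opening: 0.454
t 7.53 [0.6361 0.0159 0.036 ] [-3.141 -0.     1.586] [-0.5 -0.4 -0.6] 0.454
(.6356,.0155,.036) [-0.02 -0.02  0.  ]
rot [-0.01 -0.    0.01]
```

```bash
python3 -m pendant '{"linear":[[0,0,0.1],[0,0,0.1],[0,0,0.1]],"delta_rot":[[0,0,0],[0,0,0],[0,0,0]],"claw":[20,20,20]}' 40;  python3 -m pendant '{"linear":[[0,0,0],[0,0,0],[0,0,-1],[0,0,-3],[0,0,-3]],"delta_rot":[[0,0,0],[0,0,0],[0,0,0],[0,0,0],[0,0,0]],"claw":[66,66,66,66,66]}' 40; python3 go.py "(.412,-.2265,.12)"
```

```text
time: 7.9
position: [0.6371, 0.0159, 0.0354]
eef_rot: [3.14, 0.0, 1.586]
force: [-2.2, 0.7, 5.4]
opening: 0.459
time: 8.52
position: [0.6398, 0.0157, 0.1146]
eef_rot: [3.132, 0.001, 1.586]
force: [0.5, -0.6, 1.1]
opening: 0.66
t 8.53 [0.6398 0.0157 0.1146] [3.132e+00 1.000e-03 1.586e+00] [ 0.5 -0.6  1.1] 0.66
(.412,-.2265,.12) [-9.55 -9.25 -0.3 ]
rot [0.05 0.   0.01]
```

```bash
python3 look.py
python3 - <<'E'
from h import *
c=optics.camera("scene");save(c,"s1",(150,350,100,360),3)
E
```

```text
blue 327 0.054 [ 0.6344 -0.2318]  blue 327 0.07 [ 0.6298 -0.2286]  
blue 255 0.054 [ 0.4851 -0.3527]  blue 255 0.07 [ 0.4828 -0.3476]  
green 413 0.054 [0.6817 0.3876]  green 413 0.07 [0.6763 0.3812]  
green 257 0.054 [ 0.4172 -0.3762]  green 257 0.07 [ 0.4159 -0.3707]  
green 251 0.054 [ 0.4119 -0.2265]  green 251 0.07 [ 0.4107 -0.2234]  
red 247 0.054 [ 0.4514 -0.289 ]  red 247 0.07 [ 0.4496 -0.2849]
```

View pics/s1.png

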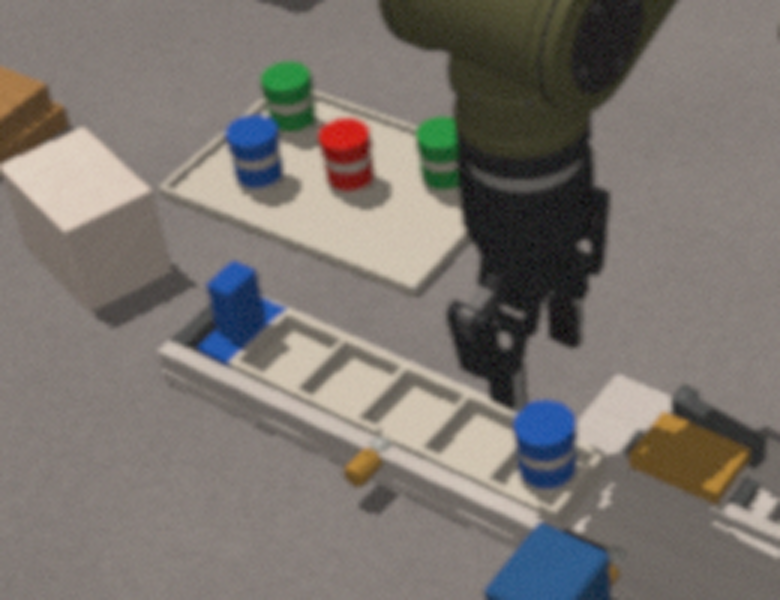

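```bash
python3 -m pendant '{"linear":[[-2,-2,-0.5],[-4,-4,-0.5],[-6,-5.7,-0.5],[-8,-7.6,-0.5],[-9.54,-9.09,-0.5],[-9.54,-9.09,-0.5],[-9.54,-9.09,-0.5],[-9.54,-9.09,1.5],[-9.54,-9.09,3],[-9.54,-9.09,3.6],[-9.54,-9.09,3.6],[-9.54,-9.09,3.6]],"delta_rot":[[0,0,0],[0,0,0],[0,0,0],[0,0,0],[0,0,0],[0,0,0],[0,0,0],[0,0,0],[0,0,0],[0,0,0],[0,0,0],[0,0,0]],"claw":[66,66,66,66,66,66,66,66,66,66,66,66]}' 40; python3 go.py "(.412,-.2265,.018)"
```

```text
time: 10.12
position: [0.4141, -0.2265, 0.0208]
eef_rot: [3.139, 0.001, 1.586]
force: [-0.9, -0.5, 0.6]
opening: 0.662
t 10.12 [ 0.4141 -0.2265  0.0208] [3.139e+00 1.000e-03 1.586e+00] [-0.9 -0.5  0.6] 0.662
(.412,-.2265,.018) [-0.   -0.08  0.11]
rot [0.01 0.01 0.01]
```

```bash
python3 -m pendant '{"linear":[[0,0,0],[0,0,0],[0,0,0],[0,0,-2.2],[0,0,-4.4],[1.8,2.2,-4.4],[3.6,4.4,-4.4],[5.4,6.6,-4.2],[7.47,9.09,-3.6],[7.47,9.09,-3.4],[7.47,9.09,-3.4],[7.47,9.09,-3.4]],"delta_rot":[[0,0,0],[0,0,0],[0,0,0],[0,0,0],[0,0,0],[0,0,0],[0,0,0],[0,0,0],[0,0,0],[0,0,0],[0,0,0],[0,0,0]],"claw":[20,20,20,20,20,20,20,20,20,20,20,20]}' 40; python3 go.py "(.6363,-.0365,.036)"
```

```text
time: 11.62
position: [0.6366, -0.0361, 0.104]
eef_rot: [-3.141, 0.0, 1.586]
force: [-0.4, 0.3, -0.9]
opening: 0.457
t 11.62 [ 0.6366 -0.0361  0.104 ] [-3.141  0.     1.586] [-0.4  0.3 -0.9] 0.457
(.6363,-.0365,.036) [-0.02 -0.01  2.72]
rot [-0.01  0.    0.01]
```

```bash
python3 -m pendant '{"linear":[[0,0,0.8],[0,0,1.7],[0,0,2.5],[0,0,2.82],[0,0,2.82],[0,0,2.82]],"delta_rot":[[0,0,0],[0,0,0],[0,0,0],[0,0,0],[0,0,0],[0,0,0]],"claw":[20,20,20,20,20,20]}' 40;  python3 -m pendant '{"linear":[[0,0,0],[0,0,0],[0,0,-1],[0,0,-3],[0,0,-3],[0,0,-3]],"delta_rot":[[0,0,0],[0,0,0],[0,0,0],[0,0,0],[0,0,0],[0,0,0]],"claw":[66,66,66,66,66,66]}' 40;python3 look.py|grep -v 413; python3 go.py "(.4513,-.289,.12)"
```

```text
time: 12.38
position: [0.6387, -0.0364, 0.0366]
eef_rot: [3.139, 0.001, 1.586]
force: [-3.3, 0.0, 14.5]
opening: 0.456
time: 13.12
position: [0.6366, -0.0358, 0.1079]
eef_rot: [-3.14, -0.0, 1.586]
force: [-0.0, 0.4, 0.3]
opening: 0.66
blue 342 0.054 [ 0.6356 -0.2315]  blue 342 0.07 [ 0.631  -0.2282]  
blue 254 0.054 [ 0.485  -0.3527]  blue 254 0.07 [ 0.4827 -0.3476]  
green 412 0.054 [0.6819 0.3878]  green 412 0.07 [0.6765 0.3815]  
green 257 0.054 [ 0.4172 -0.3763]  green 257 0.07 [ 0.4159 -0.3708]  
red 244 0.054 [ 0.4516 -0.289 ]  red 244 0.07 [ 0.4498 -0.2849]  
t 13.18 [ 0.636  -0.0357  0.1069] [-3.139 -0.     1.586] [-0.   0.4 -0.4] 0.663
(.4513,-.289,.12) [-10.02  -7.54  -0.51]
rot [-0.02 -0.    0.01]
```

```bash
python3 -m pendant '{"linear":[[-2,-1.5,-0.5],[-4,-3,-0.5],[-6,-4.5,-0.5],[-8,-6,-0.5],[-10,-7.54,-0.5],[-10.02,-7.54,-0.5],[-10.02,-7.54,-0.5],[-10.02,-7.54,1.5],[-10.02,-7.54,3],[-10.02,-7.54,3.55],[-10.02,-7.54,3.55],[-10.02,-7.54,3.55]],"delta_rot":[[0,0,0],[0,0,0],[0,0,0],[0,0,0],[0,0,0],[0,0,0],[0,0,0],[0,0,0],[0,0,0],[0,0,0],[0,0,0],[0,0,0]],"claw":[66,66,66,66,66,66,66,66,66,66,66,66]}' 40; python3 go.py "(.4513,-.289,.018)" "(.637,-.0885,.1025)"
```

```text
time: 14.68
position: [0.4539, -0.2896, 0.0217]
eef_rot: [3.139, 0.002, 1.587]
force: [1.3, 0.2, 0.3]
opening: 0.663
t 14.68 [ 0.4539 -0.2896  0.0217] [3.139e+00 2.000e-03 1.587e+00] [1.3 0.2 0.3] 0.663
(.4513,-.289,.018) [ 0.03 -0.1   0.15]
(.637,-.0885,.1025) [ 7.92  7.46 -3.23]
rot [0.01 0.01 0.01]
```

```bash
python3 -m pendant '{"linear":[[0,0,0],[0,0,0],[0,0,0],[0,0,-2.2],[0,0,-4.4],[2,1.9,-4.4],[4,3.8,-4.4],[6,5.7,-4.2],[7.9,7.56,-3.6],[7.9,7.56,-3.4],[7.9,7.56,-3.4],[7.9,7.56,-3.4]],"delta_rot":[[0,0,0],[0,0,0],[0,0,0],[0,0,0],[0,0,0],[0,0,0],[0,0,0],[0,0,0],[0,0,0],[0,0,0],[0,0,0],[0,0,0]],"claw":[20,20,20,20,20,20,20,20,20,20,20,20]}' 40; python3 go.py "(.637,-.0885,.034)"
```

```text
time: 16.18
position: [0.6379, -0.0894, 0.105]
eef_rot: [-3.141, 0.0, 1.585]
force: [0.0, 0.1, -0.1]
opening: 0.454
t 16.18 [ 0.6379 -0.0894  0.105 ] [-3.141  0.     1.585] [ 0.   0.1 -0.1] 0.454
(.637,-.0885,.034) [ 0.04 -0.03  2.84]
rot [-0.    0.    0.01]
```

```bash
python3 -m pendant '{"linear":[[0.04,-0.03,0.8],[0.04,-0.03,1.7],[0.04,-0.03,2.5],[0.04,-0.03,2.8],[0.04,-0.03,2.8],[0.04,-0.03,2.8]],"delta_rot":[[0,0,0],[0,0,0],[0,0,0],[0,0,0],[0,0,0],[0,0,0]],"claw":[20,20,20,20,20,20]}' 40;  python3 -m pendant '{"linear":[[0,0,0],[0,0,0],[0,0,-1],[0,0,-3],[0,0,-3],[0,0,-3]],"delta_rot":[[0,0,0],[0,0,0],[0,0,0],[0,0,0],[0,0,0],[0,0,0]],"claw":[66,66,66,66,66,66]}' 40;python3 look.py|grep -v 413; python3 go.py "(.485,-.3527,.12)"
```

```text
time: 16.92
position: [0.6389, -0.0885, 0.0375]
eef_rot: [3.14, 0.001, 1.586]
force: [-3.2, 0.5, 12.3]
opening: 0.456
time: 17.68
position: [0.6372, -0.0877, 0.1092]
eef_rot: [-3.14, -0.0, 1.586]
force: [0.3, 0.8, -0.4]
opening: 0.66
blue 591 0.054 [0.7582 0.0974]  blue 591 0.07 [0.7517 0.0956]  
blue 365 0.054 [ 0.6363 -0.2313]  blue 365 0.07 [ 0.6316 -0.2281]  
blue 216 0.054 [0.6363 0.0201]  blue 216 0.07 [0.6316 0.0195]  
blue 253 0.054 [ 0.485  -0.3527]  blue 253 0.07 [ 0.4826 -0.3476]  
green 410 0.054 [0.6818 0.3876]  green 410 0.07 [0.6764 0.3813]  
green 257 0.054 [ 0.4172 -0.3762]  green 257 0.07 [ 0.4159 -0.3707]  
t 17.73 [ 0.6366 -0.0876  0.1082] [-3.139e+00 -1.000e-03  1.586e+00] [0.2 0.6 0.4] 0.661
(.485,-.3527,.12) [-10.51  -6.22  -0.46]
rot [-0.02 -0.    0.01]
```

```bash
python3 -m pendant '{"linear":[[-2,-1.2,-0.5],[-4,-2.4,-0.5],[-6,-3.6,-0.5],[-8,-4.8,-0.5],[-10,-6,-0.5],[-10.51,-6.22,-0.5],[-10.51,-6.22,-0.5],[-10.51,-6.22,1.5],[-10.51,-6.22,3],[-10.51,-6.22,3.6],[-10.51,-6.22,3.6],[-10.51,-6.22,3.6]],"delta_rot":[[0,0,0],[0,0,0],[0,0,0],[0,0,0],[0,0,0],[0,0,0],[0,0,0],[0,0,0],[0,0,0],[0,0,0],[0,0,0],[0,0,0]],"claw":[60,60,60,60,60,60,60,60,60,60,60,60]}' 40; python3 go.py "(.485,-.3527,.018)" "(.6377,-.1405,.1025)"
```

```text
time: 19.23
position: [0.4876, -0.3534, 0.0219]
eef_rot: [3.139, 0.002, 1.587]
force: [0.6, 0.6, 0.3]
opening: 0.605
t 19.23 [ 0.4876 -0.3534  0.0219] [3.139e+00 2.000e-03 1.587e+00] [0.6 0.6 0.3] 0.605
(.485,-.3527,.018) [ 0.03 -0.1   0.16]
(.6377,-.1405,.1025) [ 8.41  6.14 -3.23]
rot [0.01 0.01 0.01]
```

```bash
python3 -m pendant '{"linear":[[0,0,0],[0,0,0],[0,0,0],[0,0,-2.2],[0,0,-4.4],[2.1,1.6,-4.4],[4.2,3.2,-4.4],[6.3,4.8,-4.2],[8.39,6.24,-3.6],[8.39,6.24,-3.4],[8.39,6.24,-3.4],[8.39,6.24,-3.4]],"delta_rot":[[0,0,0],[0,0,0],[0,0,0],[0,0,0],[0,0,0],[0,0,0],[0,0,0],[0,0,0],[0,0,0],[0,0,0],[0,0,0],[0,0,0]],"claw":[20,20,20,20,20,20,20,20,20,20,20,20]}' 40; python3 go.py "(.6377,-.1405,.034)"
```

```text
time: 20.72
position: [0.6384, -0.1422, 0.1053]
eef_rot: [-3.141, 0.0, 1.584]
force: [-0.1, -1.3, -0.8]
opening: 0.459
t 20.73 [ 0.6384 -0.1422  0.1053] [-3.141  0.     1.584] [-0.1 -1.3 -0.8] 0.459
(.6377,-.1405,.034) [ 0.07 -0.03  2.85]
rot [-0.  0.  0.]
```

```bash
python3 -m pendant '{"linear":[[0.04,-0.03,0.8],[0.04,-0.03,1.7],[0.04,-0.03,2.5],[0.04,-0.03,2.8],[0.04,-0.03,2.8],[0.04,-0.03,2.8]],"delta_rot":[[0,0,0],[0,0,0],[0,0,0],[0,0,0],[0,0,0],[0,0,0]],"claw":[20,20,20,20,20,20]}' 40;  python3 -m pendant '{"linear":[[0,0,0],[0,0,0],[0,0,-1],[0,0,-3],[0,0,-3],[0,0,-3]],"delta_rot":[[0,0,0],[0,0,0],[0,0,0],[0,0,0],[0,0,0],[0,0,0]],"claw":[66,66,66,66,66,66]}' 40;python3 look.py|grep -v 413; python3 go.py "(.4171,-.3762,.12)"
```

```text
time: 21.48
position: [0.6391, -0.1405, 0.0374]
eef_rot: [3.141, 0.001, 1.586]
force: [-5.0, 0.6, 14.5]
opening: 0.459
time: 22.22
position: [0.6377, -0.1397, 0.109]
eef_rot: [-3.14, -0.0, 1.586]
force: [0.4, 0.2, -1.0]
opening: 0.658
blue 589 0.054 [0.7582 0.0974]  blue 589 0.07 [0.7517 0.0956]  
blue 259 0.054 [0.6359 0.017 ]  blue 259 0.07 [0.6312 0.0163]  
green 409 0.054 [0.682  0.3877]  green 409 0.07 [0.6766 0.3813]  
green 256 0.054 [ 0.6382 -0.0384]  green 256 0.07 [ 0.6335 -0.0382]  
green 255 0.054 [ 0.4173 -0.3761]  green 255 0.07 [ 0.416  -0.3706]  
t 22.27 [ 0.6371 -0.1395  0.108 ] [-3.139e+00 -1.000e-03  1.586e+00] [-0.2 -0.2 -0. ] 0.66
(.4171,-.3762,.12) [-9.33 -8.94 -0.46]
rot [-0.02 -0.01  0.01]
```

```bash
python3 -m pendant '{"linear":[[-1.9,-1.8,-0.5],[-3.8,-3.6,-0.5],[-5.7,-5.4,-0.5],[-7.6,-7.2,-0.5],[-9.33,-8.94,-0.5],[-9.33,-8.94,-0.5],[-9.33,-8.94,-0.5],[-9.33,-8.94,1.5],[-9.33,-8.94,3],[-9.33,-8.94,3.6],[-9.33,-8.94,3.6],[-9.33,-8.94,3.6]],"delta_rot":[[0,0,0],[0,0,0],[0,0,0],[0,0,0],[0,0,0],[0,0,0],[0,0,0],[0,0,0],[0,0,0],[0,0,0],[0,0,0],[0,0,0]],"claw":[60,60,60,60,60,60,60,60,60,60,60,60]}' 40; python3 go.py "(.4171,-.3762,.018)" "(.6384,-.1925,.1025)"
```

```text
time: 23.78
position: [0.4197, -0.3771, 0.0218]
eef_rot: [3.14, 0.002, 1.587]
force: [0.6, 0.1, 0.7]
opening: 0.6
t 23.77 [ 0.4197 -0.3771  0.0218] [3.140e+00 2.000e-03 1.587e+00] [0.6 0.1 0.7] 0.6
(.4171,-.3762,.018) [ 0.04 -0.1   0.15]
(.6384,-.1925,.1025) [ 7.24  8.87 -3.23]
rot [0.01 0.01 0.01]
```

```bash
python3 -m pendant '{"linear":[[0,0,0],[0,0,0],[0,0,0],[0,0,-2.2],[0,0,-4.4],[1.8,2.2,-4.4],[3.6,4.4,-4.4],[5.4,6.7,-4.4],[7.21,8.97,-4],[7.21,8.97,-3.4],[7.21,8.97,-3.4],[7.21,8.97,-3.4]],"delta_rot":[[0,0,0],[0,0,0],[0,0,0],[0,0,0],[0,0,0],[0,0,0],[0,0,0],[0,0,0],[0,0,0],[0,0,0],[0,0,0],[0,0,0]],"claw":[20,20,20,20,20,20,20,20,20,20,20,20]}' 40; python3 go.py "(.6384,-.1925,.034)"
```

```text
time: 25.28
position: [0.6392, -0.1931, 0.1049]
eef_rot: [-3.141, 0.0, 1.586]
force: [0.1, 0.6, -0.9]
opening: 0.457
t 25.27 [ 0.6392 -0.1931  0.1049] [-3.141  0.     1.586] [ 0.1  0.6 -0.9] 0.457
(.6384,-.1925,.034) [ 0.03 -0.03  2.83]
rot [-0.01  0.    0.01]
```

```bash
python3 -m pendant '{"linear":[[0.04,-0.03,0.8],[0.04,-0.03,1.7],[0.04,-0.03,2.5],[0.04,-0.03,2.8],[0.04,-0.03,2.8],[0.04,-0.03,2.8]],"delta_rot":[[0,0,0],[0,0,0],[0,0,0],[0,0,0],[0,0,0],[0,0,0]],"claw":[20,20,20,20,20,20]}' 40;  python3 -m pendant '{"linear":[[0,0,0],[0,0,0],[0,0,-1],[0,0,-3],[-1.72,0.05,-3],[-1.72,0.05,-3],[-1.72,0.05,-3]],"delta_rot":[[0,0,0],[0,0,0],[0,0,0],[0,0,0],[0,0,0],[0,0,0],[0,0,0]],"claw":[66,66,66,66,66,66,66]}' 40;python3 - <<'E'
from h import *
c=optics.camera("scene");save(c,"s2",(150,350,100,360),3)
E
python3 look.py; python3 go.py "(.639,-.2345,.049)"
```

```text
time: 26.02
position: [0.6398, -0.1927, 0.0373]
eef_rot: [3.141, 0.001, 1.586]
force: [-3.9, 0.0, 12.4]
opening: 0.46
time: 26.9
position: [0.64, -0.2343, 0.1085]
eef_rot: [-3.139, -0.002, 1.585]
force: [0.4, 0.4, 0.3]
opening: 0.659
blue 586 0.054 [0.7582 0.0975]  blue 586 0.07 [0.7517 0.0956]  
blue 258 0.054 [0.6364 0.0167]  blue 258 0.07 [0.6318 0.0161]  
blue 270 0.054 [ 0.6375 -0.1415]  blue 270 0.07 [ 0.6328 -0.1397]  
green 410 0.054 [0.6818 0.3878]  green 410 0.07 [0.6764 0.3815]  
green 244 0.054 [ 0.6391 -0.0382]  green 244 0.07 [ 0.6344 -0.0379]  
red 253 0.054 [ 0.6382 -0.09  ]  red 253 0.07 [ 0.6335 -0.089 ]  
t 27.0 [ 0.6402 -0.2338  0.1086] [-3.139e+00 -1.000e-03  1.586e+00] [-0.7  0.7  0.3] 0.658
(.639,-.2345,.049) [-0.03 -0.04  2.39]
rot [-0.01 -0.01  0.01]
```

View pics/s2.png

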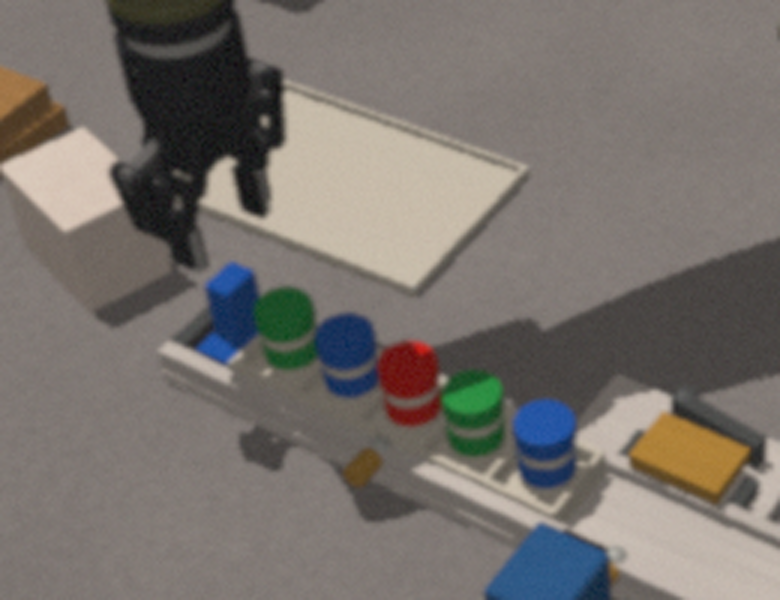

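```bash
python3 -m pendant '{"linear":[[0,-0.04,1],[0,-0.04,2],[0,-0.04,2.4],[0,-0.04,2.4],[0,-0.04,2.4],[0,-0.04,2.4],[0,-0.04,2.4]],"delta_rot":[[0,0,0],[0,0,0],[0,0,0],[0,0,0],[0,0,0],[0,0,0],[0,0,0]],"claw":[66,66,66,66,25,25,25]}' 40; python3 go.py;  python3 -m pendant '{"linear":[[0.2,0,0],[0.7,0,0],[1.4,0,0],[2.2,0,0],[3,0,0],[3.8,0,0],[4.6,0,0],[5.4,0,0],[6.1,0,0],[6.6,0,0],[7,0,0],[7.2,0,0]],"delta_rot":[[0,0,0],[0,0,0],[0,0,0],[0,0,0],[0,0,0],[0,0,0],[0,0,0],[0,0,0],[0,0,0],[0,0,0],[0,0,0],[0,0,0]],"claw":[25,25,25,25,25,25,25,25,25,25,25,25]}' 40; python3 go.py
```

```text
time: 27.88
position: [0.6424, -0.2353, 0.0522]
eef_rot: [3.135, 0.002, 1.585]
force: [5.8, 0.6, -1.2]
opening: 0.34
t 27.88 [ 0.6424 -0.2353  0.0522] [3.135e+00 2.000e-03 1.585e+00] [ 5.8  0.6 -1.2] 0.34
rot [0.04 0.01 0.01]
time: 29.38
position: [0.64, -0.0556, 0.0522]
eef_rot: [3.134, 0.002, 1.586]
force: [6.8, -2.5, -2.3]
opening: 0.344
t 29.38 [ 0.64   -0.0556  0.0522] [3.134e+00 2.000e-03 1.586e+00] [ 6.8 -2.5 -2.3] 0.344
rot [0.04 0.01 0.01]
```

```bash
python3 -m pendant '{"linear":[[0,0,0],[0,0,0],[0,0,0],[0,0,0]],"delta_rot":[[0,0,0],[0,0,0],[0,0,0],[0,0,0]],"claw":[25,60,60,60]}' 40; python3 -m pendant '{"linear":[[0,0,-1],[0,0,-2.5],[0,-2,-4],[0,-4,-4],[0,-6,-4],[0,-8,-4],[0,-10,-4],[0,-10,-4]],"delta_rot":[[0,0,0],[0,0,0],[0,0,0],[0,0,0],[0,0,0],[0,0,0],[0,0,0],[0,0,0]],"claw":[60,60,60,60,60,60,60,60]}'
cat > m4.py <<'E'
from h import *
T=optics.camera("top");S=optics.camera("scene")
p,f=fit([(c,spotter.silhouettes("wedge_head",c)[0]["pixels"].astype(float)) for c in(T,S)],WEDGE,[.4753,.2381,1.59]);print("wedge",np.round(p,4),f)
for n,c in(("T",T),("S",S)): print(n,np.round(fit([(c,spotter.silhouettes("wedge_head",c)[0]["pixels"].astype(float))],WEDGE,p)[0],4))
y0=-.0885+.18;x0=.6345;a=.014
f=cv2.resize(T["frame"][:,:,::-1],None,fx=8,fy=8,interpolation=cv2.INTER_CUBIC)
def pl(pts,col,org):
    q=np.array([w2px(T,Rz(a)@np.array(p)/1000+[*org,0]) for p in pts]);cv2.polylines(f,[((q+.5)*8).astype(np.int32)],True,col,1)
pl([(-31,-157,34),(-31,135,34),(31,135,34),(31,-157,34)],(0,0,255),(x0,y0))
pl([(-15,-157,83),(-15,-135,83),(15,-135,83),(15,-157,83)],(0,255,255),(x0,y0))
o=(.555,.0568);pl([(0,0,34),(0,70,34)],(255,0,255),o);pl([(-14.4,0,34),(-4.4,70,34)],(255,0,255),o);pl([(-14.4,-55,12),(10,-55,12)],(255,0,255),o)
g=f[155*8:275*8,205*8:355*8];cv2.imwrite("pics/m4.png",cv2.resize(g,(750,600),interpolation=cv2.INTER_AREA))
E
python3 m4.py; python3 look.py;python3 go.py
```

```text
time: 29.88
position: [0.637, -0.0549, 0.0501]
eef_rot: [-3.141, 0.0, 1.586]
force: [0.2, -1.0, 0.2]
opening: 0.6
time: 30.88
position: [0.3844, -0.0583, 0.1491]
eef_rot: [-3.141, 0.0, 1.585]
force: [-0.2, 0.0, 0.1]
opening: 0.601
wedge [0.4742 0.2384 1.6026] 0.20771258616689248
T [0.4736 0.2378 1.5999]
S [0.4751 0.2397 1.6025]
blue 591 0.054 [0.7582 0.0974]  blue 591 0.07 [0.7517 0.0956]  
blue 299 0.054 [ 0.6311 -0.0531]  blue 299 0.07 [ 0.6265 -0.0526]  
blue 258 0.054 [0.6328 0.1989]  blue 258 0.07 [0.6282 0.1954]  
blue 260 0.054 [0.6343 0.0389]  blue 260 0.07 [0.6297 0.0379]  
green 414 0.054 [0.6818 0.3877]  green 414 0.07 [0.6765 0.3814]  
green 253 0.054 [ 0.6359 -0.0128]  green 253 0.07 [ 0.6312 -0.0129]  
green 248 0.054 [0.6345 0.1435]  green 248 0.07 [0.6299 0.1409]  
red 259 0.054 [0.6345 0.0913]  red 259 0.07 [0.6298 0.0896]  
t 31.23 [ 0.3881 -0.0587  0.1502] [-3.141 -0.     1.586] [-0.3 -0.3 -0.4] 0.602
rot [-0.   -0.    0.01]
```

View pics/m4.png

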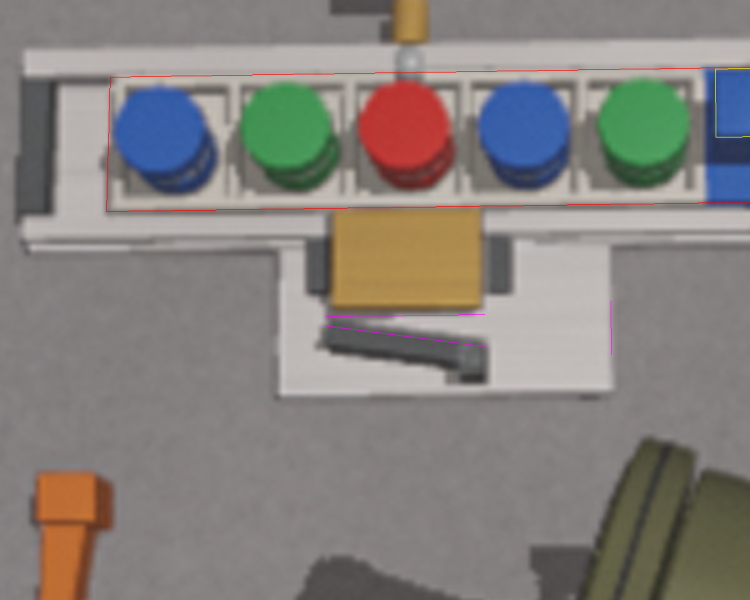

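The carrier sits in the coding station at the ball, with all five jars seated: lid centres at crop y≈125, with red beside the ball at (410,62). The slot mouth comes out at about (0.5567, 0.0563), and the wedge has not moved. Next I fetch the wedge.

```bash
python3 -m pendant '{"linear":[[1.3,0.4,0.2],[2.6,0.8,0.4],[3.9,1.2,0.6],[5.2,1.6,0.9],[6.5,2,1.2],[7.8,2.4,1.5],[9.1,2.8,1.8],[10.4,3.2,2],[11.83,3.63,2.4],[11.83,3.63,2.4],[11.83,3.63,2.4],[11.83,3.63,2.4]],"delta_rot":[[0,0,-1],[0,0,-2],[0,0,-3],[0,0,-4],[0,0,-5],[0,0,-6],[0,0,-7],[0,0,-8],[0,0,-9.08],[0,0,-9.08],[0,0,-9.08],[0,0,-9.08]],"claw":[60,60,60,60,60,60,60,60,60,60,60,60]}' 40; YAW=3.1716 python3 go.py "(.4742,.2384,.010)"
cat > m5.py <<'E'
from h import *
for c in(optics.camera("top"),optics.camera("scene")):
    r=spotter.silhouettes("wedge_head",c)[0];print(r["p"],r["pixels"].sum(),np.round(fit([(c,r["pixels"].astype(float))],WEDGE,[.4742,.2384,1.6])[0],4))
E
python3 m5.py
```

```text
time: 32.72
position: [0.4737, 0.2379, 0.0902]
eef_rot: [-3.141, 0.0, -3.114]
force: [-0.3, -0.0, -0.7]
opening: 0.603
t 32.73 [0.4737 0.2379 0.0902] [-3.141  0.    -3.114] [-0.3 -0.  -0.7] 0.603
(.4742,.2384,.010) [-0.02  0.02  3.21]
rot [-0.    0.   -0.01]
0.7 1755 [0.4742 0.2384 1.6   ]
0.79 486 [0.4757 0.2405 1.6122]
```

```bash
python3 -m pendant '{"linear":[[0,0,1],[0,0,2],[0,0,3],[0,0,3.2],[0,0,3.2],[0,0,3.2],[0,0,3.2],[0,0,3.2],[0,0,1.2],[0,0,0],[0,0,0],[0,0,0]],"delta_rot":[[0,0,0],[0,0,0],[0,0,0],[0,0,0],[0,0,0],[0,0,0],[0,0,0],[0,0,0],[0,0,0],[0,0,0],[0,0,0],[0,0,0]],"claw":[60,60,60,60,60,20,20,20,20,20,20,20]}' 50; python3 m5.py; python3 go.py
```

```text
time: 34.42
position: [0.4726, 0.2381, 0.0887]
eef_rot: [-3.141, -0.002, -3.113]
force: [-0.4, -0.6, -1.0]
opening: 0.294
t 34.58 [0.4722 0.238  0.088 ] [-3.140e+00 -3.000e-03 -3.113e+00] [-1.3  0.2 -0.4] 0.298
rot [-0.02 -0.01  9.09]Traceback (most recent call last):
  File "m5.py", line 3, in <module>
    r=spotter.silhouettes("wedge_head",c)[0];print(r["p"],r["pixels"].sum(),np.round(fit([(c,r["pixels"].astype(float))],WEDGE,[.4742,.2384,1.6])[0],4))
      ~~~~~~~~~~~~~~~~~~~~~~~~~~~~~~~~~~~^^^
IndexError: list index out of range
```

```bash
python3 -m pendant '{"linear":[[-0.2,-1.2,-0.4],[-0.5,-2.4,-0.4],[-0.8,-3.7,-0.4],[-1.1,-5,-0.4],[-1.4,-6.3,-0.4],[-1.7,-7.6,-0.4],[-2,-9,-0.4],[-2.3,-10.3,-0.4],[-2.45,-11.49,-0.4],[-2.45,-11.49,-0.4],[-2.45,-11.49,-0.4],[-2.45,-11.49,-0.4]],"delta_rot":[[0,0,1],[0,0,2],[0,0,3],[0,0,4],[0,0,5],[0,0,6],[0,0,7],[0,0,8],[0,0,9.09],[0,0,9.09],[0,0,9.09],[0,0,9.09]],"claw":[20,20,20,20,20,20,20,20,20,20,20,20]}' 50; python3 go.py "(.5436,-.0469,.026)"
python3 - <<'E'
from h import *
T=optics.camera("top");S=optics.camera("scene")
s=readout.sense()
def draw(c,n,crop,W,z0):
    f=cv2.resize(c["frame"][:,:,::-1],None,fx=6,fy=6,interpolation=cv2.INTER_CUBIC)
    for P in W:
        Q=P@Rz(.014).T+[s["position"][0],s["position"][1],z0]
        q=((np.array([w2px(c,w) for w in Q])+.5)*6).astype(np.int32)
        cv2.polylines(f,[cv2.convexHull(q)],True,(255,0,255),1)
    return f[crop[0]*6:crop[1]*6,crop[2]*6:crop[3]*6]
z0=s["position"][2]-.010
a=draw(T,"a",(190,260,260,390),WEDGE,z0);b=draw(S,"b",(225,325,265,395),WEDGE,z0)
g=np.vstack([a,b]);cv2.imwrite("pics/hold.png",cv2.resize(g,(459,600),interpolation=cv2.INTER_AREA))
E
```

```text
time: 36.08
position: [0.5427, -0.0459, 0.0996]
eef_rot: [-3.141, -0.0, 1.586]
force: [-0.2, 0.0, -1.2]
opening: 0.295
t 36.08 [ 0.5427 -0.0459  0.0996] [-3.141 -0.     1.586] [-0.2  0.  -1.2] 0.295
(.5436,-.0469,.026) [-0.04  0.04  2.94]
rot [-0.01 -0.    0.01]
```

View pics/hold.png

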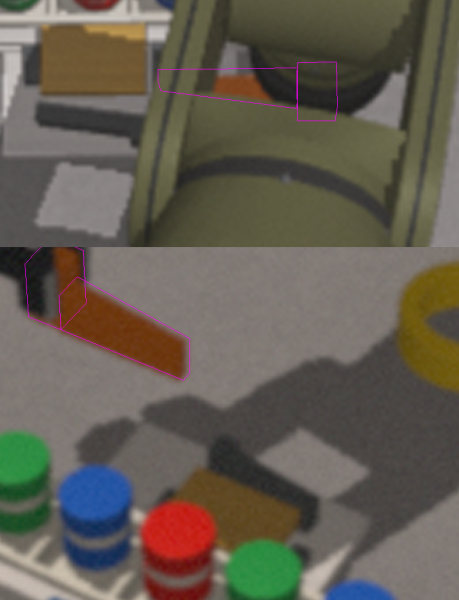

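```bash
python3 -m pendant '{"linear":[[-0.04,0.04,1],[-0.04,0.04,2],[-0.04,0.04,2.95],[-0.04,0.04,2.95],[-0.04,0.04,2.95],[-0.04,0.04,2.95]],"delta_rot":[[0,0,0],[0,0,0],[0,0,0],[0,0,0],[0,0,0],[0,0,0]],"claw":[20,20,20,20,20,20]}' 50; python3 go.py "(.5428,-.0049,.024)"
```

```text
time: 36.92
position: [0.5448, -0.0479, 0.0275]
eef_rot: [3.14, 0.0, 1.584]
force: [0.0, 0.2, -0.8]
opening: 0.295
t 36.92 [ 0.5448 -0.0479  0.0275] [3.14  0.    1.584] [ 0.   0.2 -0.8] 0.295
(.5428,-.0049,.024) [ 1.72 -0.06  0.14]
rot [0.01 0.   0.  ]
```

```bash
python3 -m pendant '{"linear":[[0.3,-0.02,0.05],[0.6,-0.02,0.1],[0.9,-0.02,0.1],[1.2,-0.02,0.1],[1.5,-0.02,0.1],[1.7,-0.02,0.1],[1.7,-0.02,0.1]],"delta_rot":[[0,0,0],[0,0,0],[0,0,0],[0,0,0],[0,0,0],[0,0,0],[0,0,0]],"claw":[20,20,20,20,20,20,20]}' 50; python3 go.py "(.5428,-.0049,.022)"
```

```text
time: 37.8
position: [0.546, -0.0051, 0.0254]
eef_rot: [3.135, 0.0, 1.583]
force: [7.0, -0.7, -0.8]
opening: 0.296
t 37.8 [ 0.546  -0.0051  0.0254] [3.135 0.    1.583] [ 7.  -0.7 -0.8] 0.296
(.5428,-.0049,.022) [ 0.01 -0.13  0.14]
rot [ 0.04  0.   -0.01]
```

```bash
python3 -m pendant '{"linear":[[0,0.06,0],[0,0.1,0],[0,0.1,0],[0,0.1,0]],"delta_rot":[[0,0,0],[0,0,0],[0,0,0],[0,0,0]],"claw":[20,20,20,20]}' 50; python3 go.py "(.5428,-.0049,.022)"
```

```text
time: 38.3
position: [0.5462, -0.0052, 0.0241]
eef_rot: [3.14, -0.0, 1.584]
force: [4.5, 0.4, -0.2]
opening: 0.295
t 38.3 [ 0.5462 -0.0052  0.0241] [ 3.14  -0.     1.584] [ 4.5  0.4 -0.2] 0.295
(.5428,-.0049,.022) [ 0.01 -0.13  0.09]
rot [ 0.01 -0.   -0.  ]
```

```bash
python3 -m pendant '{"linear":[[0,0.06,0],[0,0.12,0],[0,0.12,0],[0,0.12,0]],"delta_rot":[[0,0,0],[0,0,0],[0,0,0],[0,0,0]],"claw":[20,20,20,20]}' 50; python3 go.py "(.5428,-.0049,.022)"
python3 - <<'E'
from h import *
c=optics.camera("scene");save(c,"s3",(235,335,270,400),6)
E
```

```text
time: 38.8
position: [0.5479, -0.0053, 0.0235]
eef_rot: [-3.14, 0.0, 1.584]
force: [-1.1, -0.1, 3.1]
opening: 0.291
t 38.8 [ 0.5479 -0.0053  0.0235] [-3.14   0.     1.584] [-1.1 -0.1  3.1] 0.291
(.5428,-.0049,.022) [ 0.02 -0.2   0.06]
rot [-0.01  0.    0.  ]
```

View pics/s3.png

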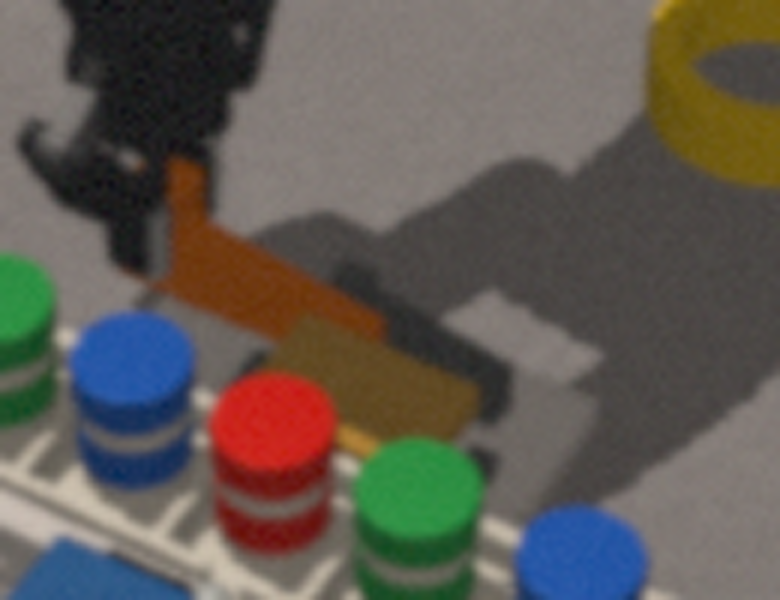

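```bash
python3 -m pendant '{"linear":[[0,0,0],[0,0,0],[0,0,0],[0,0,-1],[0,0,-2],[0,0,-4],[0,0,-4]],"delta_rot":[[0,0,0],[0,0,0],[0,0,0],[0,0,0],[0,0,0],[0,0,0],[0,0,0]],"claw":[45,45,45,45,45,45,45]}' 50;  python3 -m pendant '{"linear":[[1.8,-0.8,0],[3.6,-1.6,0],[5.4,-2.4,0],[7.2,-3.2,0],[9,-4,0],[10.8,-4.8,0],[12.6,-5.6,0],[14.4,-6.4,0],[14.4,-6.4,0],[14.4,-6.4,0]],"delta_rot":[[0,0,-1],[0,0,-2],[0,0,-3],[0,0,-4],[0,0,-5],[0,0,-6],[0,0,-7],[0,0,-8],[0,0,-8.6],[0,0,-8.6]],"claw":[60,60,60,60,60,60,60,60,60,60]}' 50; python3 go.py
cat > m6.py <<'E'
from h import *
def off(P,z): return [q+[0,0,z] for q in P]
T=optics.camera("top");S=optics.camera("scene")
for c in(T,S):
    r=spotter.silhouettes("wedge_head",c)
    if r: print("wedge",r[0]["p"],r[0]["pixels"].sum(),np.round(fit([(c,r[0]["pixels"].astype(float))],off(WEDGE,.012),[.546,0,.014])[0],4))
    r=spotter.silhouettes("mallet_grip",c)
    if r: print("mallet",r[0]["p"],np.round(fit([(c,r[0]["pixels"].astype(float))],MALLET,[.4468,.396,.118])[0],4))
save(T,"t6",(190,250,250,350),7)
E
python3 m6.py
```

```text
time: 39.72
position: [0.552, -0.0056, 0.1291]
eef_rot: [3.132, 0.001, 1.584]
force: [0.0, -0.1, -0.3]
opening: 0.45
time: 40.98
position: [0.3829, 0.3527, 0.1227]
eef_rot: [-3.14, -0.001, 3.085]
force: [0.8, -0.4, -0.7]
opening: 0.606
t 40.98 [0.3829 0.3527 0.1227] [-3.140e+00 -1.000e-03  3.085e+00] [ 0.8 -0.4 -0.7] 0.606
rot [-0.01 -0.    8.6 ]
wedge 0.93 419 [ 0.5449 -0.0066  0.0133]
mallet 0.71 [0.4462 0.3942 0.1241]
wedge 0.66 595 [ 0.5483 -0.0059  0.0221]
mallet 0.93 [0.4489 0.396  0.1244]
```

View pics/t6.png

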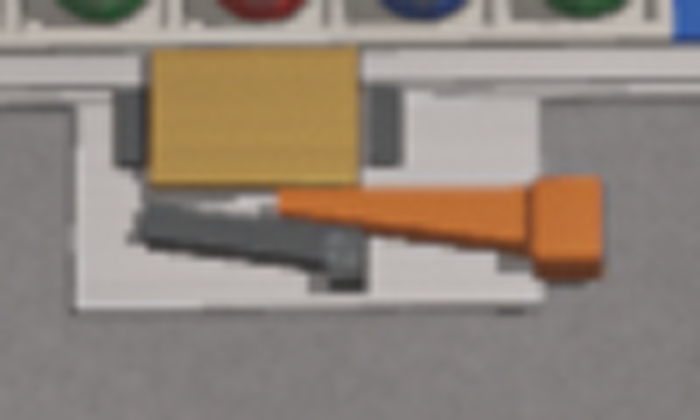

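```bash
YAW=3.2656 python3 go.py "(.4723,.3986,.09)"
```

```text
t 41.27 [0.384  0.352  0.1237] [-3.142 -0.     3.083] [-0.2  0.6  0.4] 0.597
(.4723,.3986,.09) [-3.42  2.07  1.35]
rot [-0.   -0.   -1.04]
```

```bash
python3 -m pendant '{"linear":[[-1.2,0.7,0.5],[-2.4,1.4,1],[-3.42,2.07,1.35],[-3.42,2.07,1.35],[-3.42,2.07,1.35]],"delta_rot":[[0,0,-0.5],[0,0,-1],[0,0,-1.04],[0,0,-1.04],[0,0,-1.04]],"claw":[60,60,60,60,60]}' 50; YAW=3.2656 python3 go.py "(.4723,.3986,.006)"
```

```text
time: 41.9
position: [0.4717, 0.3988, 0.09]
eef_rot: [-3.141, -0.001, -3.017]
force: [0.1, -0.1, 0.4]
opening: 0.601
t 41.9 [0.4717 0.3988 0.09  ] [-3.141e+00 -1.000e-03 -3.017e+00] [ 0.1 -0.1  0.4] 0.601
(.4723,.3986,.006) [-0.02 -0.01  3.36]
rot [-0. -0.  0.]
```

```bash
python3 -m pendant '{"linear":[[0,0,1],[0,0,2],[0,0,3],[0,0,3.36],[0,0,3.36],[0,0,3.36]],"delta_rot":[[0,0,0],[0,0,0],[0,0,0],[0,0,0],[0,0,0],[0,0,0]],"claw":[60,60,60,60,60,60]}' 110; python3 go.py; python3 -m pendant '{"linear":[[0,0,0],[0,0,0],[0,0,0],[0,0,0],[0,0,-1],[0,0,-2.5],[0,0,-4],[0,0,-4],[0,0,-4]],"delta_rot":[[0,0,0],[0,0,0],[0,0,0],[0,0,0],[0,0,0],[0,0,0],[0,0,0],[0,0,0],[0,0,0]],"claw":[10,10,10,10,10,10,10,10,10]}' 110;YAW=3.1556 python3 go.py "(.508,-.09,.10)"
```

```text
time: 42.65
position: [0.4728, 0.3999, 0.0076]
eef_rot: [3.14, 0.002, -3.017]
force: [-0.8, -0.2, -0.2]
opening: 0.601
t 42.65 [0.4728 0.3999 0.0076] [ 3.140e+00  2.000e-03 -3.017e+00] [-0.8 -0.2 -0.2] 0.601
rot [0.01 0.   9.64]
time: 43.78
position: [0.4711, 0.3987, 0.1042]
eef_rot: [-3.14, -0.002, -3.017]
force: [-0.8, -0.4, -2.0]
opening: 0.259
t 43.77 [0.4711 0.3987 0.1042] [-3.140e+00 -2.000e-03 -3.017e+00] [-0.8 -0.4 -2. ] 0.259
(.508,-.09,.10) [  0.97 -19.58   0.2 ]
rot [-0.01 -0.01  0.64]
```

```bash
python3 -m pendant '{"linear":[[0.1,-2,0],[0.2,-4,0],[0.3,-6,0],[0.4,-8,0],[0.5,-10,0],[0.6,-12,0],[0.7,-14,0],[0.8,-16,0],[0.9,-18,0],[1.02,-19.98,0.2],[1.02,-19.98,0.2],[1.02,-19.98,0.2]],"delta_rot":[[0,0,0],[0,0,0.1],[0,0,0.2],[0,0,0.3],[0,0,0.4],[0,0,0.5],[0,0,0.64],[0,0,0.64],[0,0,0.64],[0,0,0.64],[0,0,0.64],[0,0,0.64]],"claw":[10,10,10,10,10,10,10,10,10,10,10,10]}' 110;YAW=3.1556 python3 go.py "(.508,-.1,.021)"
```

```text
time: 45.28
position: [0.5076, -0.0988, 0.099]
eef_rot: [3.14, -0.004, -3.129]
force: [0.3, -0.1, -2.9]
opening: 0.259
t 45.27 [ 0.5076 -0.0988  0.099 ] [ 3.14  -0.004 -3.129] [ 0.3 -0.1 -2.9] 0.259
(.508,-.1,.021) [-0.02 -0.05  3.12]
rot [ 0.01 -0.02 -0.01]
```

Lower, then a first tap: approach fast, stop past the contact point, and draw back.

```bash
python3 -m pendant '{"linear":[[0,0,1],[0,0,2],[0,0,3.1],[0,0,3.1],[0,0,3.1]],"delta_rot":[[0,0,0],[0,0,0],[0,0,0],[0,0,0],[0,0,0]],"claw":[10,10,10,10,10]}' 110;YAW=3.1556 python3 go.py;  python3 -m pendant '{"linear":[[0,0.5,0],[0,1.2,0],[0,2,0],[0,2.6,0],[0,2,0],[0,1,0],[0,1,0]],"delta_rot":[[0,0,0],[0,0,0],[0,0,0],[0,0,0],[0,0,0],[0,0,0],[0,0,0]],"claw":[10,10,10,10,10,10,10]}' 110;YAW=3.1556 python3 go.py
cat > m7.py <<'E'
from h import *
def off(P,z): return [q+[0,0,z] for q in P]
T=optics.camera("top");S=optics.camera("scene")
for c in(T,S):
    r=spotter.silhouettes("wedge_head",c)
    if r: print("wedge",r[0]["p"],r[0]["pixels"].sum(),np.round(fit([(c,r[0]["pixels"].astype(float))],off(WEDGE,.012),[.548,.02,.014])[0],4))
save(T,"t7",(190,260,240,370),6);save(S,"s7",(235,335,270,400),6)
E
python3 m7.py
```

```text
time: 45.9
position: [0.5095, -0.0986, 0.0242]
eef_rot: [-3.142, 0.001, -3.127]
force: [1.1, 0.4, -2.1]
opening: 0.26
t 45.9 [ 0.5095 -0.0986  0.0242] [-3.142e+00  1.000e-03 -3.127e+00] [ 1.1  0.4 -2.1] 0.26
rot [-0.  0.  0.]
time: 46.78
position: [0.5089, -0.076, 0.0238]
eef_rot: [-3.141, 0.0, -3.131]
force: [0.8, 0.9, -2.2]
opening: 0.256
t 46.77 [ 0.5089 -0.076   0.0238] [-3.141  0.    -3.131] [ 0.8  0.9 -2.2] 0.256
rot [-0.    0.   -0.02]
wedge 0.93 383 [0.5465 0.0178 0.0103]
wedge 0.94 574 [0.5496 0.0187 0.0396]
```

```bash
python3 -m pendant '{"linear":[[0,0.5,0],[0,1.3,0],[0,2.2,0],[0,1.5,0],[0,1.2,0],[0,1.7,0],[0,2.6,0],[0,1.8,0],[0,1.2,0],[0,1.2,0]],"delta_rot":[[0,0,0],[0,0,0],[0,0,0],[0,0,0],[0,0,0],[0,0,0],[0,0,0],[0,0,0],[0,0,0],[0,0,0]],"claw":[10,10,10,10,10,10,10,10,10,10]}' 110;YAW=3.1556 python3 go.py; python3 m7.py
```

```text
time: 48.22
position: [0.5083, -0.0452, 0.0235]
eef_rot: [3.141, -0.0, -3.13]
force: [0.3, -0.0, -2.2]
opening: 0.261
t 48.23 [ 0.5083 -0.0452  0.0235] [ 3.141 -0.    -3.13 ] [ 0.3 -0.  -2.2] 0.261
rot [ 0.   -0.   -0.02]
wedge 0.9 303 [0.551  0.0419 0.0058]
wedge 0.85 519 [ 0.5504  0.0428 -0.0099]
```

```bash
python3 -m pendant '{"linear":[[0,0.4,0],[0,1,0],[0,1.8,0],[0,1,0],[0,0.4,0],[0,1,0],[0,1.9,0],[0,1,0],[0,0.4,0],[0,1,0],[0,2,0],[0,2,0]],"delta_rot":[[0,0,0],[0,0,0],[0,0,0],[0,0,0],[0,0,0],[0,0,0],[0,0,0],[0,0,0],[0,0,0],[0,0,0],[0,0,0],[0,0,0]],"claw":[10,10,10,10,10,10,10,10,10,10,10,10]}' 110;YAW=3.1556 python3 go.py; python3 -m pendant '{"linear":[[0,-1,0],[0,-2,0],[0,-2,0]],"delta_rot":[[0,0,0],[0,0,0],[0,0,0]],"claw":[10,10,10]}' 110; python3 m7.py
```

```text
time: 49.92
position: [0.5072, -0.0044, 0.0243]
eef_rot: [-3.118, -0.002, -3.126]
force: [-6.5, -53.8, 0.4]
opening: 0.256
t 49.92 [ 0.5072 -0.0044  0.0243] [-3.118e+00 -2.000e-03 -3.126e+00] [ -6.5 -53.8   0.4] 0.256
rot [-0.14 -0.01  0.01]
time: 50.3
position: [0.5083, -0.0443, 0.0235]
eef_rot: [3.141, -0.0, -3.13]
force: [-0.2, 1.0, -2.2]
opening: 0.261
wedge 0.94 366 [ 0.5497  0.0444 -0.0065]
wedge 0.62 482 [0.552  0.0453 0.0178]
```

Run:
```python
import cv2,numpy as np
a=cv2.imread("pics/t7.png");b=cv2.imread("pics/s7.png");
b=cv2.resize(b,(780,600));g=np.vstack([a,b]);print(g.shape);cv2.imwrite("pics/v7.png",cv2.resize(g,(459,600),interpolation=cv2.INTER_AREA))
```

```text
(1020, 780, 3)
```

View pics/v7.png

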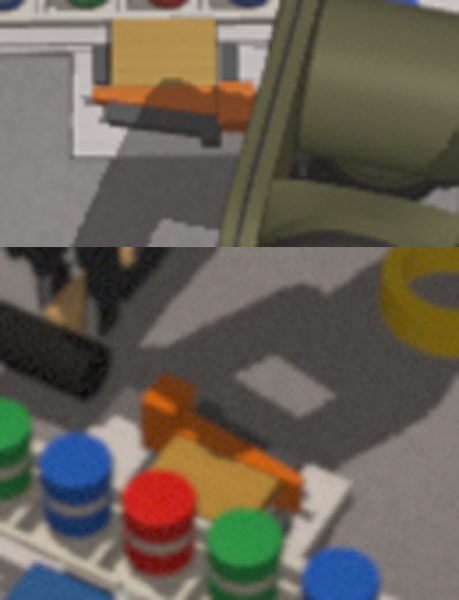

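```bash
python3 -m pendant '{"linear":[[0,-0.5,-1],[0,-0.5,-2.5],[0,-0.5,-4],[0,-0.5,-4],[0,-0.5,-4]],"delta_rot":[[0,0,0],[0,0,0],[0,0,0],[0,0,0],[0,0,0]],"claw":[10,10,10,10,10]}' 110; YAW=3.0796 python3 go.py "(.478,.3945,.1)"
```

```text
time: 51.12
position: [0.5077, -0.0561, 0.1222]
eef_rot: [3.141, -0.002, -3.127]
force: [-0.3, -0.3, -2.1]
opening: 0.264
t 51.12 [ 0.5077 -0.0561  0.1222] [ 3.141e+00 -2.000e-03 -3.127e+00] [-0.3 -0.3 -2.1] 0.264
(.478,.3945,.1) [ 0.93 18.04  0.9 ]
rot [ 0.   -0.01  0.44]
```

```bash
python3 -m pendant '{"linear":[[0.1,2,0],[0.2,4,0],[0.3,6,0],[0.4,8,0],[0.5,10,0],[0.6,12,0],[0.7,14,0.3],[0.8,16,0.6],[0.93,18.04,0.9],[0.93,18.04,0.9],[0.93,18.04,0.9],[0.93,18.04,0.9]],"delta_rot":[[0,0,0],[0,0,0.1],[0,0,0.2],[0,0,0.3],[0,0,0.4],[0,0,0.44],[0,0,0.44],[0,0,0.44],[0,0,0.44],[0,0,0.44],[0,0,0.44],[0,0,0.44]],"claw":[10,10,10,10,10,10,10,10,10,10,10,10]}' 110;YAW=3.0796 python3 go.py "(.478,.3945,.010)"
python3 - <<'E'
from h import *
s=readout.sense();S=optics.camera("scene");z0=s["position"][2]-.006
r=spotter.silhouettes("mallet_grip",S)[0]
P=[q+[0,0,z0] for q in MALLET]
print(r["p"],np.round(fit([(S,r["pixels"].astype(float))],P,[.453,.396,-.062])[0],4))
save(S,"s8",(200,420,380,600),2.6)
E
```

```text
time: 52.62
position: [0.4789, 0.3925, 0.1001]
eef_rot: [-3.14, -0.001, 3.077]
force: [0.1, -0.5, -1.8]
opening: 0.264
t 52.62 [0.4789 0.3925 0.1001] [-3.140e+00 -1.000e-03  3.077e+00] [ 0.1 -0.5 -1.8] 0.264
(.478,.3945,.010) [0.04 0.08 3.6 ]
rot [-0.01 -0.01 -0.02]
0.79 [0.4557 0.3889 0.0239]
```

View pics/s8.png

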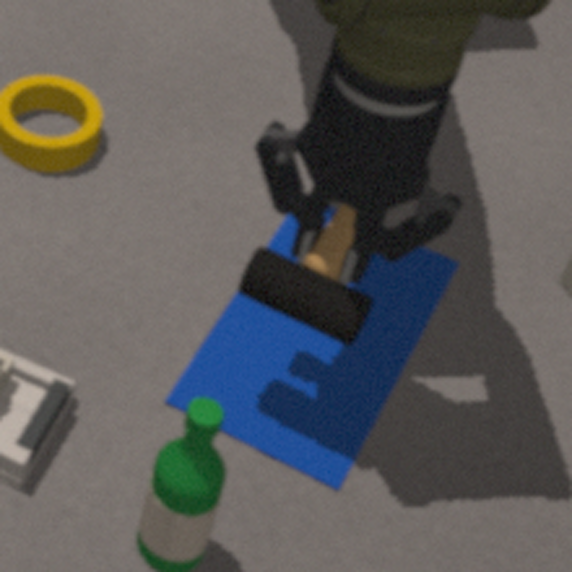

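```bash
python3 -m pendant '{"linear":[[0.04,0.05,1],[0.04,0.05,2],[0.04,0.05,3],[0.04,0.05,3.5],[0.04,0.05,3.7],[0.04,0.05,3.7],[0.04,0.05,3.7]],"delta_rot":[[0,0,0],[0,0,0],[0,0,0],[0,0,0],[0,0,0],[0,0,0],[0,0,0]],"claw":[10,10,10,10,10,10,10]}' 110; python3 go.py
```

```text
time: 53.6
position: [0.4791, 0.3956, 0.0098]
eef_rot: [3.14, 0.002, 3.078]
force: [-0.4, 0.6, -2.0]
opening: 0.262
t 53.6 [0.4791 0.3956 0.0098] [3.140e+00 2.000e-03 3.078e+00] [-0.4  0.6 -2. ] 0.262
rot [0.01 0.   8.56]
```

```bash
python3 -m pendant '{"linear":[[0,0,0.06],[0,0,0.1],[0,0,0.1]],"delta_rot":[[0,0,0],[0,0,0],[0,0,0]],"claw":[10,10,10]}' 110; python3 -m pendant '{"linear":[[0,0,0],[0,0,0],[0,0,0],[0,0,0],[0,0,-1],[0,0,-2.5],[0,0,-4],[2,0,-5],[4,0,-5],[6,0,-5],[6,0,-5]],"delta_rot":[[0,0,0],[0,0,0],[0,0,0],[0,0,0],[0,0,0],[0,0,0],[0,0,0],[0,0,0],[0,0,0],[0,0,0],[0,0,0]],"claw":[45,45,60,60,60,60,60,60,60,60,60]}' 50; python3 go.py
python3 - <<'E'
from h import *
T=optics.camera("top");S=optics.camera("scene")
def off(P,z): return [q+[0,0,z] for q in P]
for n,c in(("T",T),("S",S)):
    for t,P,p in(("mallet_grip",MALLET,[.452,.395,-.06]),("wedge_head",off(WEDGE,.012),[.55,.045,.014]),("carrier",CARR,[.6345,.0915,.014])):
        r=spotter.silhouettes(t,c)
        if r: print(n,t,r[0]["p"],np.round(fit([(c,r[0]["pixels"].astype(float))],P,p)[0],4))
save(S,"s9",(150,430,90,570),1.66);save(T,"t9",(100,340,110,560),1.77)
E
python3 look.py
```

```text
time: 53.98
position: [0.479, 0.3955, 0.0075]
eef_rot: [3.141, 0.001, 3.078]
force: [-0.8, -1.1, 6.1]
opening: 0.264
time: 55.35
position: [0.3258, 0.4044, 0.1306]
eef_rot: [-3.141, -0.001, 3.081]
force: [0.7, -0.1, -0.4]
opening: 0.601
t 55.35 [0.3258 0.4044 0.1306] [-3.141e+00 -1.000e-03  3.081e+00] [ 0.7 -0.1 -0.4] 0.601
rot [-0.01 -0.    8.58]
T mallet_grip 0.94 [ 0.4523  0.396  -0.0701]
T wedge_head 0.65 [0.5498 0.0441 0.005 ]
T carrier 0.88 [0.6378 0.0888 0.0146]
S mallet_grip 0.82 [ 0.4542  0.3977 -0.0563]
S wedge_head 0.8 [0.552  0.0469 0.0088]
S carrier 0.95 [0.6329 0.0906 0.0318]
blue 591 0.054 [0.7582 0.0974]  blue 591 0.07 [0.7517 0.0956]  
blue 293 0.054 [ 0.633  -0.0526]  blue 293 0.07 [ 0.6284 -0.0522]  
blue 253 0.054 [0.637  0.0394]  blue 253 0.07 [0.6323 0.0384]  
blue 257 0.054 [0.6346 0.199 ]  blue 257 0.07 [0.63   0.1956]  
green 418 0.054 [0.6819 0.3878]  green 418 0.07 [0.6765 0.3814]  
green 249 0.054 [0.6366 0.1438]  green 249 0.07 [0.6319 0.1412]  
green 246 0.054 [ 0.638  -0.0124]  green 246 0.07 [ 0.6333 -0.0126]  
red 266 0.054 [0.6356 0.0911]  red 266 0.07 [0.631  0.0893]
```

View pics/t9.png

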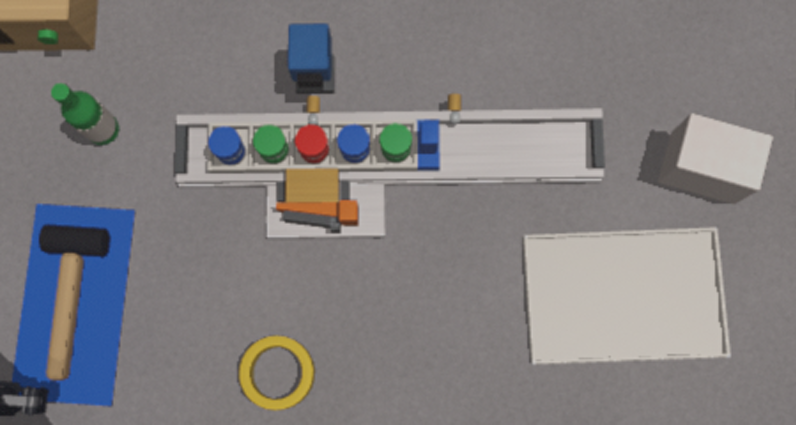

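View pics/s9.png

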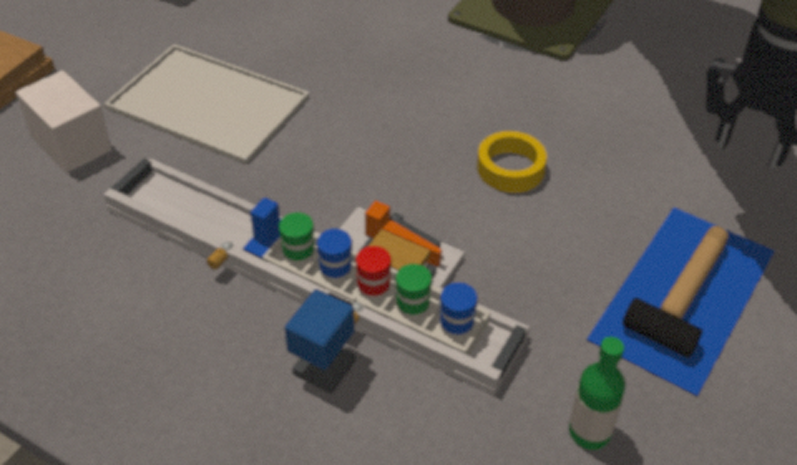

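```bash
python3 -c "
from rig import ctrl;print(ctrl.sign_off())"
```

```text
the job is handed in; nothing more can be done
None
```

The job is done and handed in at about 55 s of the 210 s allowed, with no verdict reported.

- **Jars and carrier:** All five jars stood upright in the nests before the carrier moved. I slid the carrier 180 mm by its post, and the red jar's nest now lines up with the coding station's ball. I did not test the click itself by force; the camera measured about 178.6 mm of travel, within its calibration error.
- **Wedge:** I laid it in the slot by hand, about 26–32 mm in, and let go. I then tapped it in with the mallet. A final press with the mallet met a hard stop at 54 N, and the picture shows the head against the end of the wall. The slot turned out to be a few millimetres further from the robot than the pictures suggested, so the wedge leaned on the wall (up to 7 N) until I shifted it.
- **Mallet and bystanders:** The mallet lies on its mat about 1 to 3 mm from the grip mark and close to the mat's angle, with its head away from the robot. The lotion bottle, carton and tape roll look unmoved.

The two cameras disagreed by 2–5 mm on some positions. I saw no sign of anything being knocked aside during the run. At hand-in the arm was clear of everything.

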